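# Hang the lift-off door back on the charging cabinet

## Robot

A 7-joint arm with a two-finger parallel gripper is mounted at the origin on the work surface. World frame = base frame: x ahead of the robot, y to its left, z up, the work surface at z = 0. Lengths are in m, angles in rad, forces in N, time in s.
With the tool pointing down it reaches from about 0.425 to 0.875 m from the base axis. Payload 4.7 kg.
Tool frame: the origin (TCP) lies at the very end of the fingers, on their centre line; the grasp point (between the pads) lies behind it (ctrl.tcp_to_grasp is the y of the grasp point in the tool frame, in m); y points along the fingers, x is the direction in which the jaws open and shut, and the axes are right-handed (so a half turn about y gives the same grasp; the last joint's range is limited). The gripper opens to 87 mm and grips with 3 to 60 N. Pads are 19 mm wide; open, the fingers measure 117 mm over their backs; the gripper's body (75 mm by 190 mm) begins 51 mm behind the grasp point.
Start: joints at [1.359, 0.321, -0.07, 1.45, 0.023, 1.371, -0.057], TCP at [0.146, -0.634, 0.187] pointing down, gripper open.
Joint ranges: [-2.86, 2.86], [-0.3, 2.09], [-1.38, 1.24], [0.06, 2.45], [-1.56, 4.7], [0.09, 2.05], [-2.69, 2.69]. Speed limits (rad/s): [2.57, 2.57, 3.14, 3.14, 3.14, 3.14, 3.14].

## Interface

Orientations are given as a rotation vector (axis times angle).
In Python, from bench import ctrl, get_image, workorder gives the robot as it stands.
- The arm moves only by the tool drive_tool, never from a script. Its argument "increments" is text: rows parted by semicolons, each of 5 numbers parted by spaces: the shift along the tool's x, y, z in mm, then the turn about the tool's y in degrees, then the closure in counts, from 0 (fully open) to 255 (shut). In form: tx ty tz yaw fingers; .... A call has 1 to 20 rows; each row shifts and turns the commanded pose from where the row before left it, along the tool's axes as they then stand; what a row does not reach is not made up. A row lasts 1/8 s, in which the tool goes at most 62.5 mm and 10.7 degrees, less where a joint would pass 70% of its speed; a pose out of reach is approached as far as the arm can. A call is refused whole if a number of a shift passes 62.5 or a number of a turn 10.7, either way. A call with a gripper value outside its range is refused whole. The fingers move at their own pace and stop on an object; "squeeze" is the grip in N (left out, the last holds). Time passes only in rows, so rows that do not move let the fingers close. It gives the time, the measured TCP pose, the force and the opening at its end, in the units of the state.
- ctrl.get_state(): the state, without advancing time (a new reading comes with each control period).
- get_image(name): name is "side" or "top" or "wrist"; returns a dict with "img" (420x560x3 uint8, red, green, blue), "mtx" (3x3 intrinsics, pixels), "camera_from_world" (4x4, takes a point from world to camera coordinates). Camera axes: x right, y up, looking along -z (the intrinsics and any distortion apply to the point x, -y, -z); pixel columns grow to the right and rows downward; lengths in m; the calibration is good to about 2 mm. A picture is of the moment at which its call begins. There is no depth.
- workorder.close_job(): hands the job in, once; it reports no verdict.
The state is a dict: "time": time; "joint_positions": joint angles; "qd": joint speeds; "joint_torque": joint torques, N m; "position": TCP position; "tool_rot": TCP orientation; "ft_force": force on the tool from outside, world axes, zero at the start; "torque": the same for the moment, N m; "grip_width": opening from 0.0 (shut) to 1.0 (fully open).
Only numpy, scipy, OpenCV 4.12 (cv2) and the standard library are available. Lean on these libraries where they do the work, as an engineer would, in place of code of your own. Each camera call takes 0.05 s, during which the arm holds its last target.

## Task

Take the teal door out of the wooden rack and hang it back on the charging cabinet: with the door standing well open, lower both of its hinge knuckles onto the two hinge pins together until it is fully down, without ramming or forcing it (a hard push against the pins spoils them). Then swing it gently shut against its rubber stops, let go, and leave the other things on the bench where they are.

Things in the scene. Friction and masses are not known exactly. Their poses are not given: they have to be found in the camera images.
- cabinet: Grey charging cabinet, fixed, 200 mm deep (x), 230 wide (y), 170 high; its front has no door. Origin: centre of its underside, on the bench. x points into it (front face: plane x = -100 mm, facing -x), y to the hinge side, z up. Rubber stop bars stand 7 mm out of the face round the opening. A dark hinge strip on the hinge side of the face carries two lugs with brass pins, one above the other.
- hinge_mark (a point): NOMINAL pin line at the lower lug's top: (-117, 94.5, 35) mm in the cabinet's frame, turned like the cabinet. The strip is screwed through slots and shimmed, so both pins together really stand anywhere within 7 mm either way along the cabinet's y and 3 mm either way along its x of this point; these offsets are not measured and must be seen or felt. The heights are true and the strip does not give.
- upper_mark (a point): NOMINAL pin line at the upper lug's top, 85 mm above hinge_mark. Both pins: upright, brass, 8 mm diameter, 16 mm long, the top 2.5 mm tapered to a 5.4 mm flat (tops 51 and 136 mm above the bench), on one vertical line. Lugs: 8 mm thick, 10 mm wide, reaching 23 to 29 mm out of the face. The lower knuckle cannot pass down over the upper pin and lug: bring the door in from the front, above the pin tops, then lower it.
- shut_mark (a point): Where door_mid is when the door is hung and shut with the strip at its middle setting: (-117, 0, 85) mm in the cabinet's frame, turned like the cabinet; then the door's axes are parallel to the cabinet's. The real place is off by the strip's offset (up to 7 mm in y, 3 mm in x), and with the play in the hinges the free side sags about 5 mm.
- door: Loose lift-off door, 0.3 to 0.55 kg: teal frame, clear window, 165 mm wide (y), 14 thick (x), 150 high (z). Origin: centre of its underside. Outer face to -x, with a black knob (16 mm diameter, 16 proud, at y = -71.5, z = 70 mm); hinge edge at +y. It starts on edge in the rack. On the pins it swings freely; seen from above it opens clockwise: square to the front is -1.57 rad about z from shut.
- door_mid (a point): Centre of the door, half-way up (75 mm above its underside), turned like the door.
- door_grip (a point): On the door's top edge, 45 mm in from the knuckle axis: (0, 49.5, 150) mm in the door's frame, turned like the door. The top rail here is 30 mm high with flat faces 14 mm apart: grip it from above with the fingers closing along the door's x. With the door open there is room for the fingers; shut, the inner one would foul the cabinet. Pushes at the knuckles can turn the door in the grip.
- door_knuckle (a point): On the knuckle axis at the underside of the lower knuckle: (0, 94.5, 25) mm in the door's frame, turned like the door. Two steel rings, 22 mm outside, 10 mm hole (1 mm clearance all round on the pin), 20 mm tall; the upper one 85 mm higher on the same axis. Fully down, the knuckles rest on the lugs and this point is 35 mm above the bench; from 51 mm up it is clear of the pin.
- rack: Wooden rack, fixed, 100 x 190 mm: a 10 mm base with two walls (120 mm long, tops 30 mm above the bench) that leave a 16 mm slot along its y, where the door stands. Origin: centre of its underside. Lift the door 20 mm to clear the walls.
- spray: Bystander, leave alone: white spray bottle, 44 mm across, 130 mm tall, standing. Origin: centre of its underside.
- meter: Bystander, leave alone: orange multimeter, 150 x 75 x 32 mm, lying flat. Origin: centre of its underside.
- driver: Bystander, leave alone: screwdriver with a lime-green handle, 150 mm long, lying. Origin: centre of its underside.
- bitcase: Bystander, leave alone: lime-green bit case, 130 x 170 mm, 30 mm high with its lid standing up behind, to about 150 mm. Origin: centre of its underside.
- tape: Bystander, leave alone: yellow roll of tape, 90 mm across, 19 mm high, lying flat. Origin: centre of its underside.
- jar: Bystander, leave alone: small amber jar with a blue cap, 44 mm across, 45 mm high. Origin: centre of its underside.
- tablet: Bystander, leave alone: black tablet computer, 170 x 240 x 9 mm, lying flat. Origin: centre of its underside.
There are look-alikes about, which are no part of the job. Leave any red look-alike of the door alone.

How it is judged:
By the outcome, as a careful person would: the job done as asked, in the order asked, and still so for the second after the job is handed in, with the robot touching nothing.
It also fails if it takes over 72 s, if anything falls off the work surface, if the arm or the gripper's body presses on something with over 40 N, if the wrist force passes 120 N, or if a joint passes its speed limit or range.

## Working session

There is one attempt and no reset: what is moved stays moved. The work goes in short steps, Python scripts to look and compute and a tool call to move; the robot and the scene stay as the last step left them, time stands still between calls to the robot, and variables do not carry over. Pictures are saved under pics/ and viewed, and the job is handed in when it is done.

Besides the shell and the picture viewer there is one more tool, called as name(argument=value, ...), one argument or row to a line, values as JSON. drive_tool: Moves the arm, as the interface text tells. Its arguments: {"type":"object","properties":{"increments":{"type":"string"},"squeeze":{"type":"number"}},"required":["increments"]}

```bash
ls; mkdir -p pics; python3 - <<'E'
from bench import ctrl,get_image
import cv2
s=ctrl.get_state();print(s,ctrl.tcp_to_grasp)
for n in("side","top","wrist"):
    d=get_image(n);cv2.imwrite(f"pics/a_{n}.png",d["img"][:,:,::-1]);print(n,d["mtx"],d["camera_from_world"],[k for k in d])
E
```

```text
pics
{'time': 0.0, 'joint_positions': array([ 1.35911659,  0.32181481, -0.0700634 ,  1.45165173,  0.0226092 ,
        1.37076868, -0.05689499]), 'qd': array([-0.00054479, -0.00124896, -0.000641  ,  0.00084071,  0.00191625,
       -0.00079916,  0.00013098]), 'joint_torque': array([-7.83004598e-04, -4.91286743e+01, -4.04282100e-01, -3.12535787e+01,
       -6.41412777e-02,  4.35484049e-02,  1.28692800e-04]), 'position': array([ 0.14531117, -0.63293558,  0.18617839]), 'tool_rot': array([-1.3064773 ,  1.04236794, -1.03982967]), 'ft_force': array([-0.72336527,  0.59309647,  0.90286627]), 'torque': array([ 0.02791122, -0.01810678, -0.06285144]), 'grip_width': 1.0037849507708365} -0.0187
side [[411.46178352   0.         282.64359436]
 [  0.         411.46178352 208.73293338]
 [  0.           0.           1.        ]] [[ 0.9992521  -0.03665992  0.01230035 -0.50435056]
 [ 0.01714963  0.70525583  0.70874545 -0.08931923]
 [-0.03465744 -0.70800443  0.70535707 -1.27925185]
 [ 0.          0.          0.          1.        ]] ['img', 'mtx', 'camera_from_world']
top [[423.72998892   0.         274.27909533]
 [  0.         423.72998892 208.82702288]
 [  0.           0.           1.        ]] [[-0.04794702 -0.99883024  0.00626343 -0.01084738]
 [ 0.97321623 -0.04530414  0.22538347 -0.53597186]
 [-0.22483607  0.01690214  0.97425    -1.3402707 ]
 [ 0.          0.          0.          1.        ]] ['img', 'mtx', 'camera_from_world']
wrist [[348.07245397   0.         280.96301894]
 [  0.         348.07245397 208.48197345]
 [  0.           0.           1.        ]] [[ 0.22451219 -0.97446911 -0.00205828 -0.64878789]
 [ 0.93518514  0.21605411 -0.28062319  0.03403381]
 [ 0.27390333  0.06107846  0.95981581 -0.39036195]
 [ 0.          0.          0.          1.        ]] ['img', 'mtx', 'camera_from_world']
```

View pics/a_side.png

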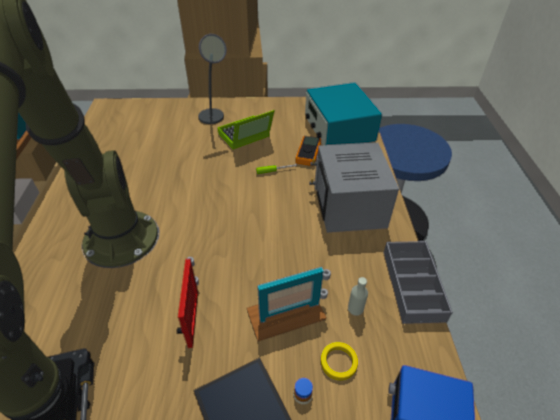

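View pics/a_top.png

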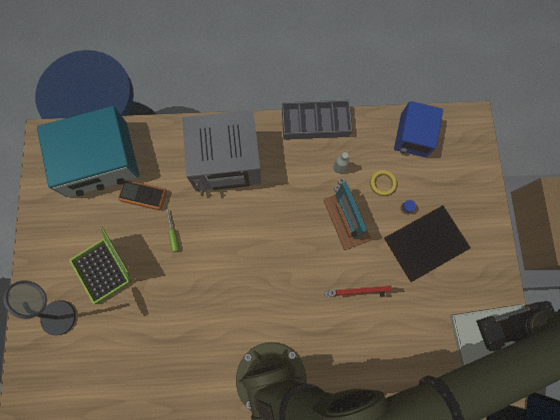

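View pics/a_wrist.png

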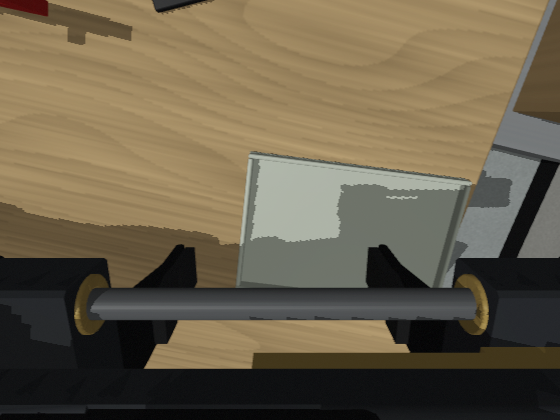

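The teal door stands in the wooden rack at side (290,295) / top (350,208). The red look-alike is at side (190,300) / top (360,292), and I'm leaving it alone. The grey cabinet is at side (355,185) / top (222,150). The teal box at side (342,112) isn't a door. Next I'll enlarge the crops.

```bash
cat > h.py <<'E'
import numpy as np, cv2
from bench import ctrl,get_image
from scipy.spatial.transform import Rotation as R
def proj(d,p):
    T=d["camera_from_world"];c=T[:3,:3]@np.asarray(p,float)+T[:3,3]
    q=d["mtx"]@np.array([c[0],-c[1],-c[2]]);return q[:2]/q[2]
def plane(d,uv,z):
    T=d["camera_from_world"];r=np.linalg.inv(d["mtx"])@np.array([uv[0],uv[1],1.]);r=np.array([r[0],-r[1],-r[2]])
    o=-T[:3,:3].T@T[:3,3];r=T[:3,:3].T@r
    return o+r*(z-o[2])/r[2]
def tri(obs):
    A=np.zeros((3,3));b=np.zeros(3)
    for d,uv in obs:
        o=plane(d,uv,0.);o2=plane(d,uv,.3);r=(o2-o)/np.linalg.norm(o2-o);P=np.eye(3)-np.outer(r,r);A+=P;b+=P@o
    x=np.linalg.solve(A,b);return x
def crop(d,u0,v0,w,h,s,fn):
    im=d["img"][v0:v0+h,u0:u0+w,::-1];im=cv2.resize(im,None,fx=s,fy=s,interpolation=cv2.INTER_CUBIC)
    for u in range((u0+9)//10*10,u0+w,10):
        cv2.line(im,((u-u0)*s,0),((u-u0)*s,4 if u%50 else 12),(0,0,255),1)
        if u%20==0: cv2.putText(im,str(u),((u-u0)*s,20),0,.35,(0,0,255),1)
    for v in range((v0+9)//10*10,v0+h,10):
        cv2.line(im,(0,(v-v0)*s),(6,(v-v0)*s),(0,0,255),1)
        if v%20==0: cv2.putText(im,str(v),(8,(v-v0)*s+4),0,.35,(0,0,255),1)
    cv2.imwrite(fn,im)
E
python3 - <<'E'
from h import *
import pickle
d={n:get_image(n) for n in("side","top")};pickle.dump(d,open("d0.pkl","wb"))
crop(d["side"],240,255,100,75,8,"pics/s_door.png")
crop(d["top"],320,170,66,80,7,"pics/t_door.png")
crop(d["side"],305,140,100,100,6,"pics/s_cab.png")
crop(d["top"],175,105,100,100,6,"pics/t_cab.png")
E
```

```text
(no output)
```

View pics/s_door.png

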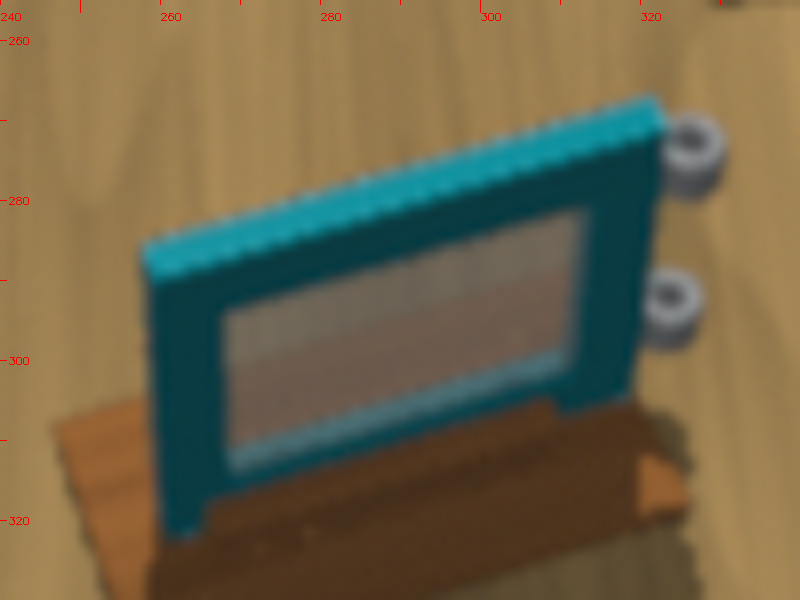

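View pics/t_door.png

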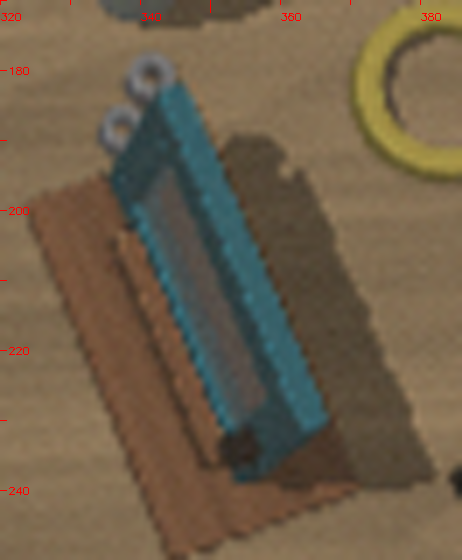

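View pics/s_cab.png

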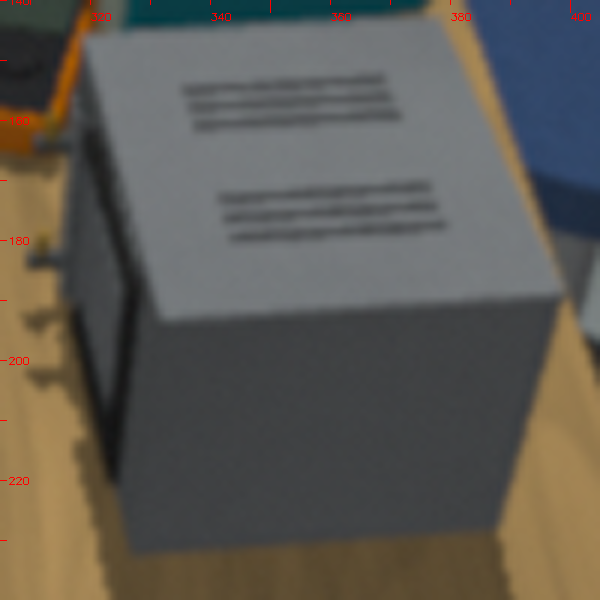

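View pics/t_cab.png

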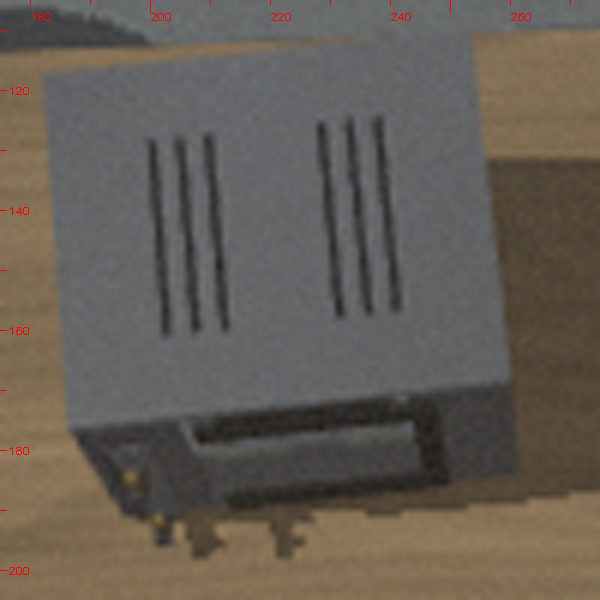

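```bash
cat > fit.py <<'E'
from h import *
import pickle
from scipy.optimize import least_squares
d=pickle.load(open("d0.pkl","rb"))
def P(q,p,z0=0):
    c,s=np.cos(q[2]),np.sin(q[2]);return [q[0]+c*p[0]-s*p[1],q[1]+s*p[0]+c*p[1],z0+p[2]]
def fit(obs,x0,z0):
    f=lambda q:np.concatenate([proj(d[n],P(q,p,z0))-uv for n,p,uv in obs])
    r=least_squares(f,x0,loss='soft_l1');return r.x,f(r.x).reshape(-1,2)
a,b,h=.1,.115,.17
cab=[("top",(a,b,h),(182.2,117.5)),("top",(a,-b,h),(253.7,111.3)),("top",(-a,-b,h),(260,168.7)),("top",(-a,b,h),(186.3,176.3)),
("side",(-a,b,h),(319.2,146.3)),("side",(a,b,h),(378.3,142.5)),("side",(a,-b,h),(398.8,188.8)),("side",(-a,-b,h),(331.7,193.3)),("side",(-a,-b,0),(326.7,232.2)),("side",(a,-b,0),(387.8,228.3)),("top",(-a,-b,0),(261.2,183.7))]
qc,r=fit(cab,[.75,.15,0],0);print("cab",qc,np.round(r,1).tolist())
t,w=.007,.0825
door=[("side",(-t,-w,.15),(258.1,285.6)),("side",(t,-w,.15),(258.8,290.3)),("side",(-t,w,.15),(321.9,266.9)),("side",(t,w,.15),(323.1,271.3)),
("side",(0,.0945,.13),(326.5,272.5)),("side",(0,.0945,.045),(323.5,291.9)),("top",(0,.0945,.13),(341.4,180.7)),("top",(0,.0945,.045),(337.3,188.9)),
("top",(t,-w,.15),(367.1,229.3)),("top",(-t,-w,.15),(363.1,231.1)),("top",(-t,w,.15),(343.6,183.6)),("top",(t,w,.15),(346.1,181.7))]
qd,r=fit(door,[.6,-.2,-1.57],.01);print("door",qd,np.round(r,1).tolist())
print("grip",P(qd,(0,.0495,.15),.01))
print("nominal pin",P(qc,(-.117,.0945,.035)))
def cabf(p):
    c,s=np.cos(qc[2]),np.sin(qc[2]);dx,dy=p[0]-qc[0],p[1]-qc[1];return np.array([c*dx+s*dy,-s*dx+c*dy,p[2]])*1000
if __name__=="__main__":
  up=tri([(d["side"],(313.3,160.8)),(d["top"],(197.2,184.7))]);lo=tri([(d["side"],(312,180.3)),(d["top"],(202,192))])
  for n,p in (("up",up),("lo",lo)): print(n,p,cabf(p))
  s=ctrl.get_state();M=R.from_rotvec(s["tool_rot"]).as_matrix();print(M.round(3),s["position"])
E
python3 fit.py
```

```text
cab [0.73459082 0.12477759 0.06551483] [[-0.1, -1.1], [-0.1, -2.2], [0.1, -0.8], [-0.1, -0.5], [-1.1, -0.6], [-0.5, 0.1], [-0.1, 0.3], [-0.6, -0.1], [-0.7, 0.5], [-0.3, 0.1], [0.2, -0.3]]
door [ 0.51137247 -0.28218318 -1.25805888] [[-1.4, -0.1], [-0.3, -0.0], [-0.9, -0.2], [0.2, -0.2], [-0.6, -0.0], [-0.4, -0.1], [0.4, -1.0], [0.4, -1.8], [0.4, 0.0], [0.1, -0.2], [-1.4, -1.5], [0.3, -1.1]]
grip [np.float64(0.558471468131811), np.float64(-0.2669537935702514), 0.16]
nominal pin [np.float64(0.6116550970024852), np.float64(0.21141510777870803), 0.035]
up [0.61076343 0.20653804 0.12813954] [-118.20904149   89.69177206  128.13954013]
lo [0.61058039 0.20483413 0.04436757] [-118.50324558   88.003495     44.3675707 ]
[[ 0.224 -0.     0.975]
 [-0.975  0.001  0.224]
 [-0.001 -1.    -0.   ]] [ 0.14538914 -0.63323544  0.18674264]
```

drive_tool(
  increments="0 -40 0 0 0;-11 -10 20 0 0;-22 -10 40 0 0;-22 -10 40 0 0;-22 -10 40 0 0;-22 -10 40 0 0;-22 0 40 0 0;-22 0 40 0 0;-22 0 40 0 0;-22 0 40 0 0;-22 0 40 0 0;-22 0 40 0 0;-22 0 40 0 0;-11 0 25 -2.5 0;0 0 0 -2.5 0;0 0 0 0 0",
  squeeze=20,
)

```text
time: 2.25
position: [0.5589, -0.2676, 0.2768]
tool_rot: [-1.342, 0.976, -0.975]
ft_force: [0.1, -0.2, 0.8]
grip_width: 1.0
```

```bash
cat > st.py <<'E'
from h import *
def st():
    s=ctrl.get_state();M=R.from_rotvec(s["tool_rot"]).as_matrix()
    print("t",round(s["time"],2),"p",s["position"].round(4),"xyaw",round(np.degrees(np.arctan2(M[1,0],M[0,0])),2),"ydir",M[:,1].round(3),"F",s["ft_force"].round(1),"T",s["torque"].round(2),"g",round(s["grip_width"],3));return s,M
E
python3 - <<'E'
from st import *
s,M=st()
w=get_image("wrist");T=w["camera_from_world"];print("cam tool frame",M.T@(-T[:3,:3].T@T[:3,3]-s["position"]),M.T@-T[2,:3])
import pickle;pickle.dump(w,open("w1.pkl","wb"))
cv2.imwrite("pics/w1.png",w["img"][:,:,::-1])
E
```

```text
t 2.25 p [ 0.5589 -0.2676  0.2768] xyaw -72.02 ydir [-0.001 -0.    -1.   ] F [ 0.1 -0.2  0.8] T [0.04 0.01 0.  ] g 1.0
cam tool frame [-0.0002309  -0.19662733  0.07734873] [-5.55782400e-05  9.59854271e-01 -2.80499153e-01]
```

View pics/w1.png

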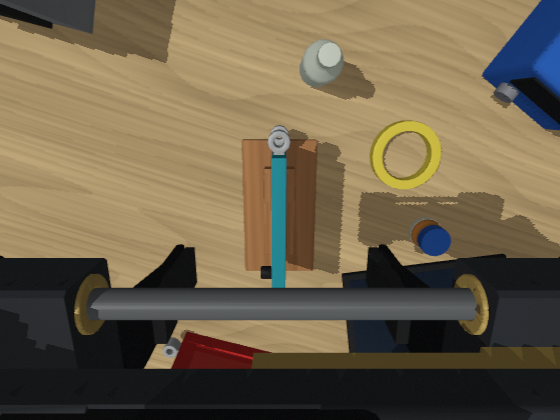

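```bash
python3 - <<'E'
from h import *
import pickle
w=pickle.load(open("w1.pkl","rb"));crop(w,240,120,80,170,4,"pics/w1c.png")
E
```

```text
(no output)
```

View pics/w1c.png

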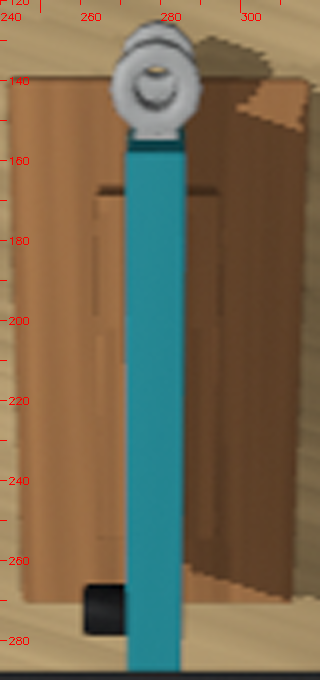

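```bash
python3 - <<'E'
from h import *
import pickle
w=pickle.load(open("w1.pkl","rb"))
a=plane(w,(279,158),.16);b=plane(w,(278.7,285),.16);k=plane(w,(279,142),.14)
print(a,b,k,np.degrees(np.arctan2(*(a-b)[:2][::-1])),"width",np.linalg.norm(plane(w,(271.3,158),.16)-plane(w,(286.6,158),.16)))
u=(a-b)/np.linalg.norm(a-b);print("hinge edge->grip",a-u*.033, "from knuckle", k-u*.045)
M=R.from_rotvec(ctrl.get_state()["tool_rot"]).as_matrix();print(M.T@(a-u*.033-[.5589,-.2676,.2768]))
E
```

```text
[ 0.58962618 -0.25549949  0.16      ] [ 0.46840739 -0.29438716  0.16      ] [ 0.60126377 -0.25161398  0.14      ] 17.78653371729007 width 0.01376713303314321
hinge edge->grip [ 0.55820354 -0.26558005  0.16      ] from knuckle [ 0.55841471 -0.2653602   0.14      ]
[-2.14347295e-03  1.16799853e-01  7.21207716e-05]
```

Wrist view: the door top is a strip at column 279, from rows 153 to 288, measuring 13.8 mm wide (it must be 14). Its yaw matches the tool to within 0.2°. Next I'll descend and grip.

drive_tool(
  increments="-1.5 30 0 0 0;0 40 0 0 0;0 40 0 0 0;0 25 0 0 0;0 11 0 0 0;0 0 0 0 0;0 0 0 0 150;0 0 0 0 220;0 0 0 0 255;0 0 0 0 255",
  squeeze=15,
)

```text
time: 3.55
position: [0.5588, -0.2663, 0.1316]
tool_rot: [-1.341, 0.975, -0.976]
ft_force: [-0.4, 0.0, -0.7]
grip_width: 0.63
```

```bash
python3 -c "
from st import *
st()"
```

```text
t 3.55 p [ 0.5588 -0.2663  0.1316] xyaw -72.06 ydir [ 0. -0. -1.] F [-0.4  0.  -0.7] T [-0.03  0.06 -0.05] g 0.63
```

drive_tool(
  increments="0 0 0 0 255;0 0 0 0 255;0 0 0 0 255;0 0 0 0 255;0 0 0 0 255;0 0 0 0 255",
  squeeze=15,
)

```text
time: 4.3
position: [0.5586, -0.2662, 0.1312]
tool_rot: [-1.341, 0.976, -0.976]
ft_force: [0.7, 0.5, 0.2]
grip_width: 0.018
```

```bash
python3 - <<'E'
from st import *
st()
w=get_image("wrist");cv2.imwrite("pics/w2.png",w["img"][:,:,::-1])
d=get_image("side");crop(d,220,220,130,110,6,"pics/s2.png")
E
```

```text
t 4.3 p [ 0.5586 -0.2662  0.1312] xyaw -72.06 ydir [-0. -0. -1.] F [0.7 0.5 0.2] T [0.02 0.   0.05] g 0.018
```

View pics/w2.png

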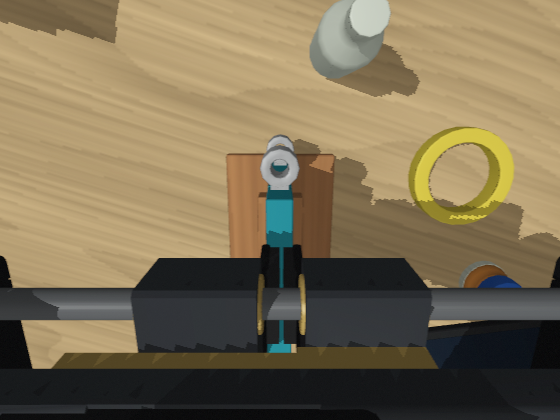

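View pics/s2.png

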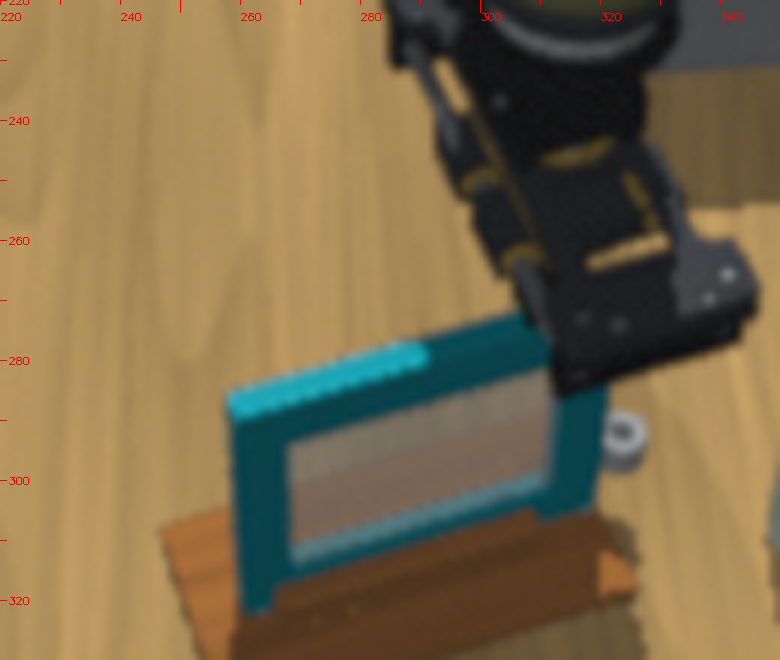

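The door is between the fingers, but the opening reads 0.018 where 14 mm should give about 0.16. I'll tighten the grip and test it with a short lift.

drive_tool(
  increments="0 0 0 0 255;0 0 0 0 255;0 -4 0 0 255;0 -4 0 0 255;0 -4 0 0 255;0 0 0 0 255;0 0 0 0 255",
  squeeze=45,
)

```text
time: 5.28
position: [0.5586, -0.2662, 0.1432]
tool_rot: [-1.341, 0.976, -0.976]
ft_force: [0.4, 0.1, -0.3]
grip_width: 0.007
```

```bash
python3 - <<'E'
from st import *
st()
w=get_image("wrist");crop(w,200,120,160,240,3,"pics/w3.png")
d=get_image("side");crop(d,220,220,130,110,6,"pics/s3.png")
E
```

```text
t 5.28 p [ 0.5586 -0.2662  0.1432] xyaw -72.06 ydir [-0. -0. -1.] F [ 0.4  0.1 -0.3] T [-0.02 -0.02  0.02] g 0.007
```

View pics/w3.png

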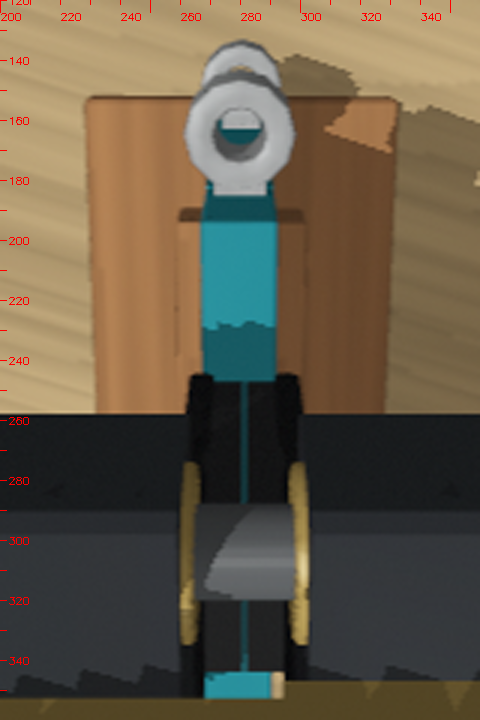

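View pics/s3.png

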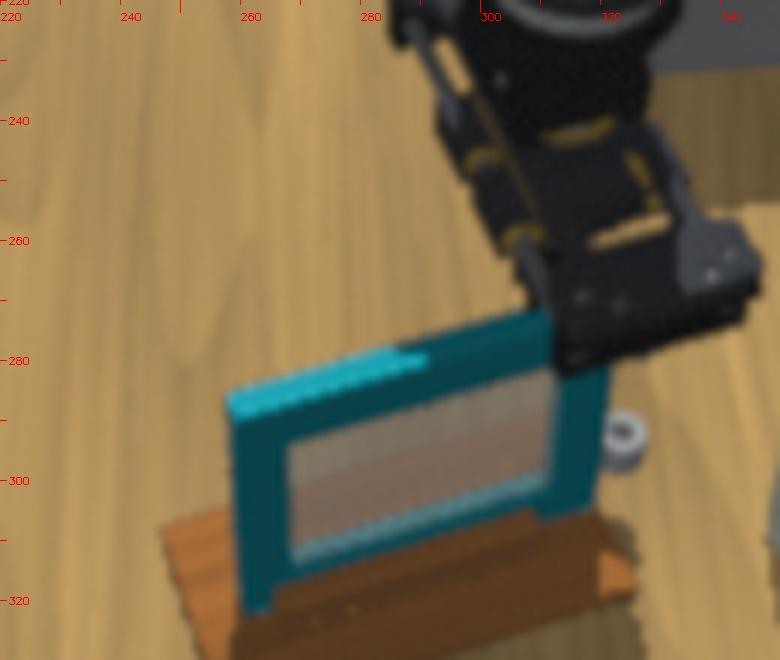

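```bash
python3 - <<'E'
from st import *
s,M=st()
w=get_image("wrist");d=get_image("side");p=s["position"]
for dz in(-.02,-.01,0,.01,.02):
  for dy in (0,-.0187): print(dz,dy,proj(w,p+M@[0,dy,dz]).round(1),proj(d,p+M@[0,dy,dz]).round(1))
for z in (.13,.14,.15,.16): print(z,"hinge edge", proj(w,[.5896,-.2555,z]).round(1),proj(d,[.5896,-.2555,z]).round(1))
t=get_image("top");crop(t,310,150,110,100,6,"pics/t3.png");crop(d,270,190,90,100,6,"pics/s3.png")
E
```

```text
t 5.38 p [ 0.5585 -0.2662  0.1431] xyaw -72.06 ydir [-0.  0. -1.] F [0.6 0.1 0.5] T [-0.03  0.    0.04] g 0.003
-0.02 0 [281.4 270.2] [301.7 278.7]
-0.02 -0.0187 [281.4 285. ] [302.  274.1]
-0.01 0 [281.4 255.3] [305.5 277.6]
-0.01 -0.0187 [281.4 269. ] [305.9 273. ]
0 0 [281.4 240.1] [309.2 276.4]
0 -0.0187 [281.4 252.5] [309.7 271.9]
0.01 0 [281.4 224.4] [313.  275.3]
0.01 -0.0187 [281.4 235.5] [313.5 270.7]
0.02 0 [281.4 208.3] [316.7 274.2]
0.02 -0.0187 [281.5 218.1] [317.3 269.6]
0.13 hinge edge [280.5 182.2] [321.  275.7]
0.14 hinge edge [280.4 185.7] [321.3 273.3]
0.15 hinge edge [280.4 189.6] [321.6 270.9]
0.16 hinge edge [280.4 194. ] [322.  268.5]
```

View pics/t3.png

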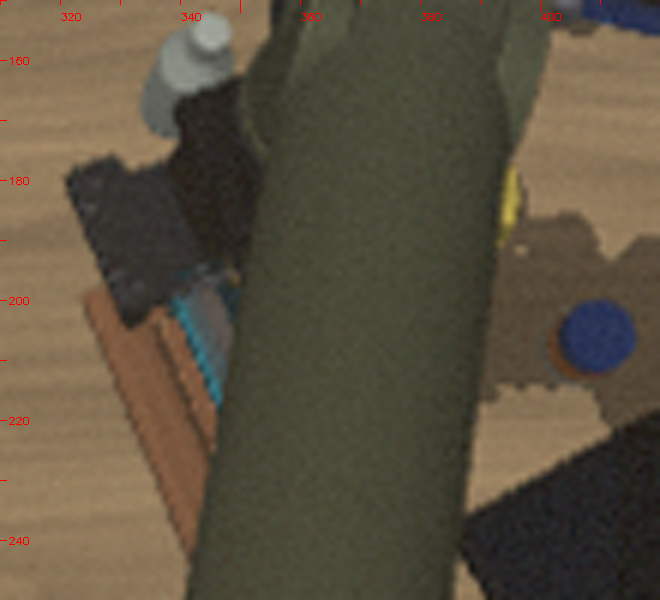

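View pics/s3.png

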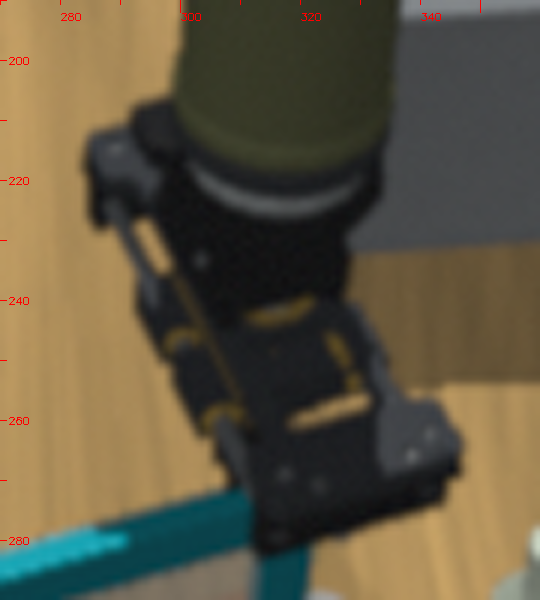

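```bash
python3 - <<'E'
from st import *
s,M=st()
d=get_image("side");t=get_image("top");p=s["position"]
for b in [(.095,-.07,.0375),(.095,-.07,-.0375),(-.095,-.07,.0375),(-.095,-.07,-.0375),(.0375,-.07,.095)]:
  print(b,proj(d,p+M@b).round(1),proj(t,p+M@b).round(1))
print(plane(d,(313,281),.21)-p)
E
```

```text
t 5.53 p [ 0.5585 -0.2662  0.1431] xyaw -72.06 ydir [-0.  0. -1.] F [0.3 0.2 0.5] T [-0.03 -0.06  0.04] g 0.005
(0.095, -0.07, 0.0375) [343.5 286.3] [375.4 164.3]
(0.095, -0.07, -0.0375) [312.1 296.1] [385.6 186.7]
(-0.095, -0.07, 0.0375) [310.1 226.4] [317.1 185.6]
(-0.095, -0.07, -0.0375) [282.  233.9] [326.6 208.5]
(0.0375, -0.07, 0.095) [354.8 259.9] [350.4 153.7]
[-0.00052727 -0.06067581  0.06692517]
```

The wrist image shows the finger ends about 33 mm behind the reported TCP. They appear at row 245 where row 224 was expected, and the 171 px gap for 87 mm agrees. The fingers also shut above the door top without touching it. I'll trust the images, open up, and go about 33 mm lower.

drive_tool(
  increments="0 0 0 0 0;0 0 0 0 0;0 0 0 0 0;0 0 0 0 0;0 0 0 0 0;0 0 0 0 0;0 0 0 0 0;0 12 0 0 0;0 12 0 0 0;0 0 0 0 0",
  squeeze=15,
)

```text
time: 6.88
position: [0.5573, -0.2658, 0.1172]
tool_rot: [-1.342, 0.978, -0.973]
ft_force: [-0.2, 0.3, 0.1]
grip_width: 0.985
```

```bash
python3 - <<'E'
from st import *
st()
w=get_image("wrist");cv2.imwrite("pics/w4.png",w["img"][:,:,::-1])
E
```

```text
t 6.88 p [ 0.5573 -0.2658  0.1172] xyaw -72.06 ydir [-0.003  0.002 -1.   ] F [-0.2  0.3  0.1] T [-0.02 -0.06  0.03] g 0.985
```

View pics/w4.png

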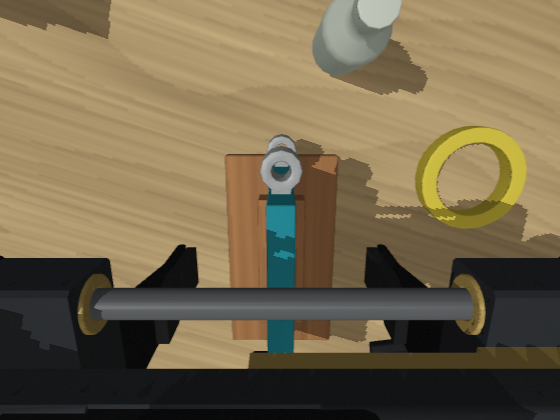

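```bash
python3 - <<'E'
from st import *
s,M=st();print(s["joint_positions"].round(3),s["joint_torque"].round(1),s["qd"].round(3))
E
```

```text
t 6.92 p [ 0.5579 -0.2659  0.1181] xyaw -72.06 ydir [-0.002  0.001 -1.   ] F [0.1 0.4 0.8] T [-0.03 -0.03 -0.01] g 0.992
[ 0.754  0.327 -0.431  1.61   0.142  1.237 -0.961] [  0.  -45.1  -3.9 -29.4  -0.1  -0.   -0. ] [ 0.001 -0.012 -0.003 -0.02  -0.001  0.001 -0.001]
```

drive_tool(
  increments="0 0 0 0 0;0 0 0 0 0",
)

```text
time: 7.18
position: [0.5589, -0.2663, 0.1197]
tool_rot: [-1.341, 0.975, -0.976]
ft_force: [-0.2, -0.5, -0.8]
grip_width: 0.996
```

```bash
python3 - <<'E'
from st import *
s,M=st();print(s["joint_positions"].round(3),s["joint_torque"].round(1),s["qd"].round(3))
w=get_image("wrist");d=get_image("side");cv2.imwrite("pics/s5.png",d["img"][:,:,::-1])
E
```

```text
t 7.17 p [ 0.5589 -0.2663  0.1197] xyaw -72.06 ydir [ 0.001 -0.    -1.   ] F [-0.2 -0.5 -0.8] T [-0.01  0.04 -0.05] g 0.996
[ 0.754  0.326 -0.431  1.608  0.142  1.237 -0.961] [  0.  -45.5  -4.  -29.9  -0.1  -0.    0. ] [ 0.002 -0.001  0.001  0.001 -0.     0.    -0.   ]
```

View pics/s5.png

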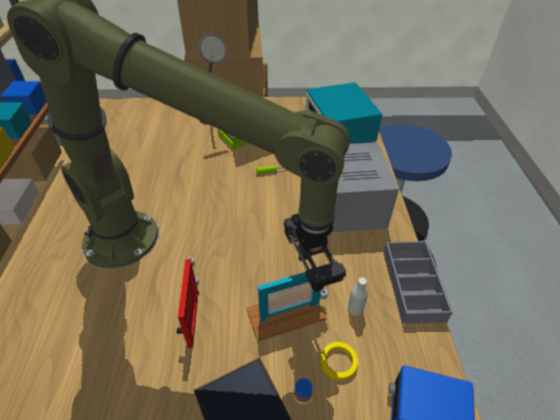

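That was only settling, and reach is fine. Descending further with the fingers open.

drive_tool(
  increments="0 8 0 0 0;0 8 0 0 0;0 5 0 0 0;0 0 0 0 0;0 0 0 0 255;0 0 0 0 255;0 0 0 0 255;0 0 0 0 255;0 0 0 0 255;0 0 0 0 255;0 0 0 0 255;0 0 0 0 255;0 0 0 0 255",
  squeeze=15,
)

```text
time: 8.9
position: [0.5585, -0.2659, 0.0982]
tool_rot: [-1.341, 0.976, -0.975]
ft_force: [0.1, 0.8, 0.8]
grip_width: 0.162
```

```bash
python3 - <<'E'
from st import *
st()
w=get_image("wrist");crop(w,200,120,160,240,3,"pics/w5.png")
E
```

```text
t 8.9 p [ 0.5585 -0.2659  0.0982] xyaw -72.06 ydir [-0.  0. -1.] F [0.1 0.8 0.8] T [ 0.26  0.12 -0.05] g 0.162
```

View pics/w5.png

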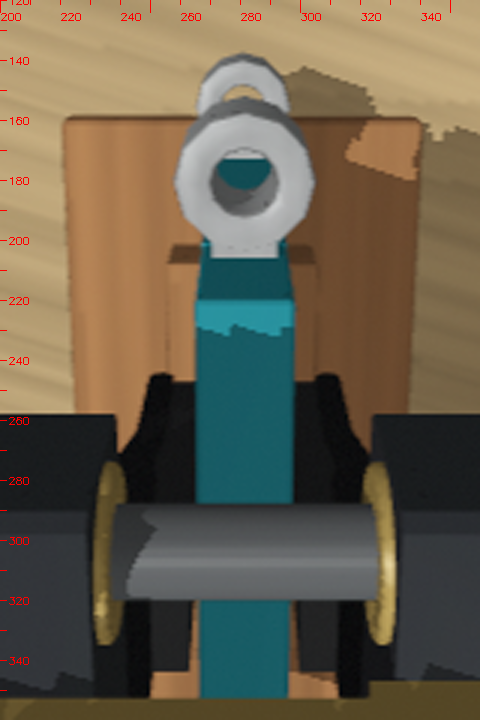

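Gripped: the opening of 0.162 is about 14.1 mm, which matches the door. Before planning the path I'll check the bystander positions.

```bash
python3 - <<'E'
from fit import *
t=d["top"]
for n,uv,z in[("drv tip",(171,210),.005),("drv handle end",(175,250),.015),("drv handle L",(168,235),.015),("meter near",(166,197),.03),("meter c",(122,197),.03),("spray base",(340,168),.0),("spraytop",(346,156),.13),("red knuckle",(332,293),.1)]:
  print(n,plane(t,uv,z).round(3))
pin=np.array([.6107,.2057]);qd_=qc[2]
th=qd_; y=np.array([np.cos(th),np.sin(th)]);print("door span",pin,pin-y*.177,"grip",pin-y*.045)
crop(t,160,170,100,90,7,"pics/t_drv.png")
E
```

```text
cab [0.73459082 0.12477759 0.06551483] [[-0.1, -1.1], [-0.1, -2.2], [0.1, -0.8], [-0.1, -0.5], [-1.1, -0.6], [-0.5, 0.1], [-0.1, 0.3], [-0.6, -0.1], [-0.7, 0.5], [-0.3, 0.1], [0.2, -0.3]]
door [ 0.51137247 -0.28218318 -1.25805888] [[-1.4, -0.1], [-0.3, -0.0], [-0.9, -0.2], [0.2, -0.2], [-0.6, -0.0], [-0.4, -0.1], [0.4, -1.0], [0.4, -1.8], [0.4, 0.0], [0.1, -0.2], [-1.4, -1.5], [0.3, -1.1]]
grip [np.float64(0.558471468131811), np.float64(-0.2669537935702514), 0.16]
nominal pin [np.float64(0.6116550970024852), np.float64(0.21141510777870803), 0.035]
drv tip [0.56  0.318 0.005]
drv handle end [0.42  0.301 0.015]
drv handle L [0.472 0.325 0.015]
meter near [0.6   0.329 0.03 ]
meter c [0.607 0.478 0.03 ]
spray base [ 0.686 -0.277  0.   ]
spraytop [ 0.684 -0.275  0.13 ]
red knuckle [ 0.252 -0.2    0.1  ]
door span [0.6107 0.2057] [0.43407972 0.19411217] grip [0.56579654 0.20275394]
```

View pics/t_drv.png

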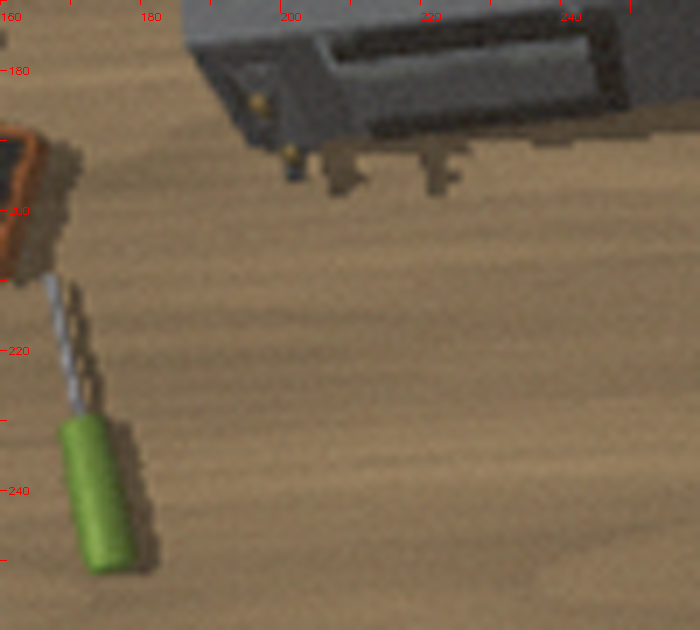

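drive_tool(
  increments="0 0 0 0 255;0 0 0 0 255;0 0 0 0 255;0 -4 0 0 255;0 -8 0 0 255;0 -12 0 0 255;0 -12 0 0 255;0 -9 0 0 255;0 0 0 0 255;0 0 0 0 255",
  squeeze=50,
)

```text
time: 10.2
position: [0.5583, -0.2662, 0.1429]
tool_rot: [-1.341, 0.976, -0.975]
ft_force: [0.7, 0.4, -3.3]
grip_width: 0.154
```

```bash
python3 - <<'E'
from st import *
st()
w=get_image("wrist");crop(w,200,120,160,240,3,"pics/w6.png")
d=get_image("side");crop(d,220,220,130,110,6,"pics/s6.png")
E
```

```text
t 10.2 p [ 0.5583 -0.2662  0.1429] xyaw -72.07 ydir [-0.001  0.    -1.   ] F [ 0.7  0.4 -3.3] T [ 0.05 -0.14  0.  ] g 0.154
```

View pics/w6.png

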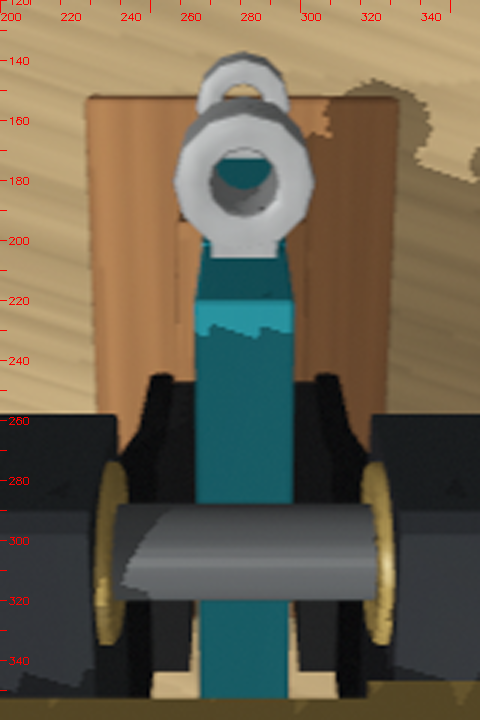

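View pics/s6.png

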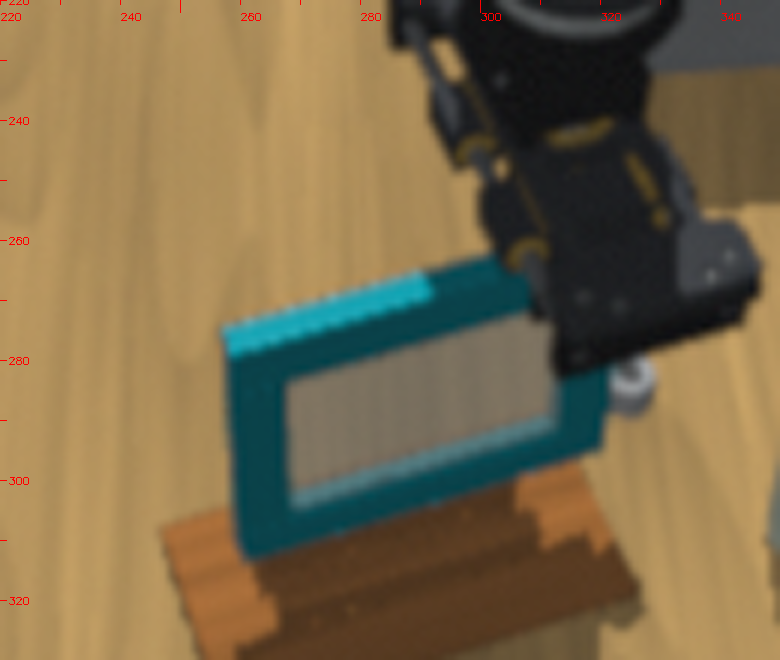

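Door lifted 45 mm with no slip: the knuckle stays at the same pixels, (281,179), in the wrist view. Carrying it to in front of the hinge.

drive_tool(
  increments="-10 -2 2 0 255;-25 0 5 0 255;-40 0 8 0 255;-45 0 9 0 255;-45 0 9 0 255;-45 0 9 0 255;-45 0 9 0 255;-45 0 9 0 255;-45 0 9 0 255;-45 0 9 0 255;-35 0 7 0 255;-20 0 4 0 255;-10 0 2 0 255;-3 0 0 4 255;0 0 0 5 255;0 0 0 5 255;0 0 0 0 255;0 0 0 0 255",
)

```text
time: 12.55
position: [0.5039, 0.1974, 0.1452]
tool_rot: [-1.242, 1.157, -1.158]
ft_force: [0.1, 0.1, -3.5]
grip_width: 0.156
```

```bash
python3 - <<'E'
from st import *
import pickle
s,M=st()
w=get_image("wrist");cv2.imwrite("pics/w7.png",w["img"][:,:,::-1]);pickle.dump((w,s,get_image("top"),get_image("side")),open("w7.pkl","wb"))
E
```

```text
t 12.55 p [0.5039 0.1974 0.1452] xyaw -85.99 ydir [ 0.    -0.001 -1.   ] F [ 0.1  0.1 -3.5] T [ 0.02 -0.18 -0.02] g 0.156
```

View pics/w7.png

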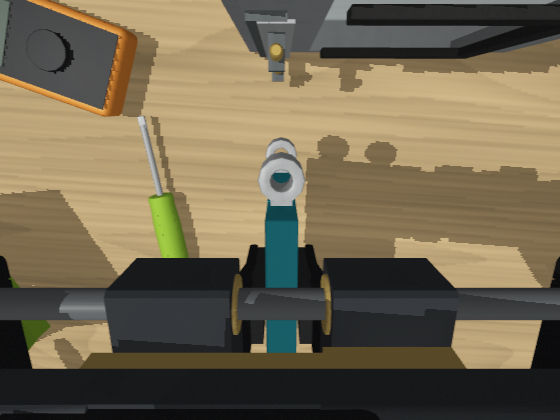

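```bash
python3 - <<'E'
from h import *
import pickle
w,s,t,sd=pickle.load(open("w7.pkl","rb"))
crop(w,230,0,100,95,8,"pics/w7a.png");crop(w,240,125,80,95,6,"pics/w7b.png")
E
```

```text
(no output)
```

View pics/w7a.png

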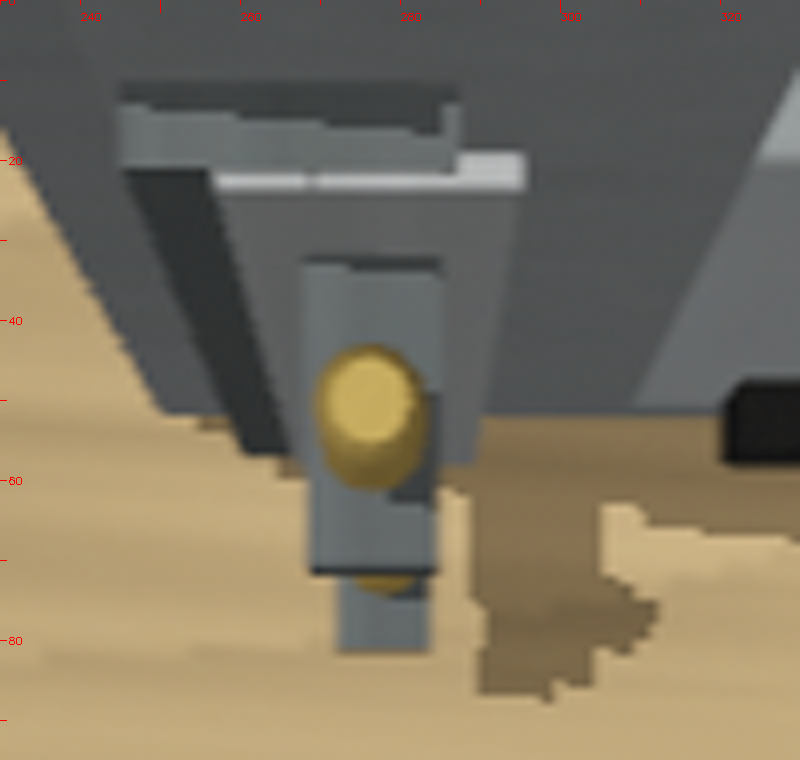

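View pics/w7b.png

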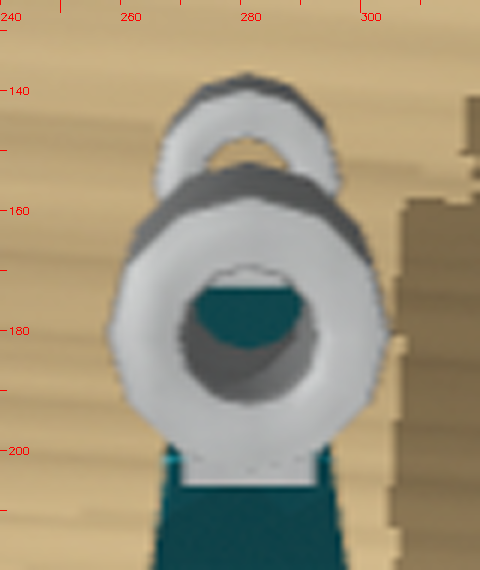

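```bash
python3 - <<'E'
from h import *
import pickle
w,s,t,sd=pickle.load(open("w7.pkl","rb"))
M=R.from_rotvec(s["tool_rot"]).as_matrix();p=s["position"]
pin=plane(w,(275.9,49.6),.136);k=plane(w,(281.1,180.4),.187)
print("pin",pin,"flat mm",1e3*np.linalg.norm(plane(w,(271,50),.136)-plane(w,(280.9,50),.136)))
print("ring OD",1e3*np.linalg.norm(plane(w,(257.6,180),.187)-plane(w,(304.6,180),.187)))
print("knuckle",k,"in tool",M.T@(k-p)*1e3)
print("shift tool",M.T@(pin-k)*1e3,"pin-k",pin-k)
lo=plane(w,(276.5+2.5,73),.051)  # rough
print(proj(w,[pin[0],pin[1],.136]),"lower pin top proj",proj(w,[pin[0],pin[1],.051]),"lug front")
E
```

```text
pin [0.61049843 0.20802754 0.136     ] flat mm 5.382801007685204
ring OD 21.272809401360146
knuckle [0.54903183 0.20085793 0.187     ] in tool [ -0.24419382 -41.79177466  45.28697396]
shift tool [-2.87639004 50.99819563 61.81793825] pin-k [ 0.06146661  0.00716961 -0.051     ]
[275.9  49.6] lower pin top proj [277.41967024  66.80950126] lug front
```

Pin flat at (276,50), 5.4 mm wide (expected). Ring centre at (281,180), 45.3 mm from the tool axis (expected 45). The lower pin's column also lines up. Moving closer and slightly lower, then measuring again.

drive_tool(
  increments="-1 4 8 0 255;-1 4 12 0 255;-0.5 4 12 0 255;0 3 6 0 255;0 0 0 0 255;0 0 0 0 255",
)

```text
time: 13.45
position: [0.5416, 0.2028, 0.1302]
tool_rot: [-1.241, 1.158, -1.158]
ft_force: [-0.2, 0.5, -3.3]
grip_width: 0.154
```

```bash
python3 - <<'E'
from st import *
import pickle
s,M=st()
w=get_image("wrist");pickle.dump((w,s),open("w8.pkl","wb"))
crop(w,230,60,100,160,5,"pics/w8.png")
E
```

```text
t 13.45 p [0.5416 0.2028 0.1302] xyaw -86.04 ydir [-0. -0. -1.] F [-0.2  0.5 -3.3] T [ 0.07 -0.18  0.03] g 0.154
```

View pics/w8.png

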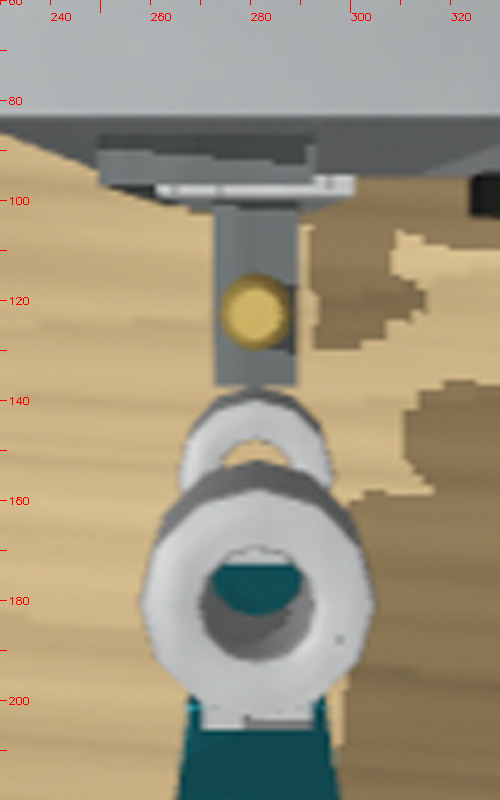

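```bash
python3 - <<'E'
from h import *
import pickle
w,s=pickle.load(open("w8.pkl","rb"))
M=R.from_rotvec(s["tool_rot"]).as_matrix();p=s["position"]
pin=plane(w,(280.4,121.6),.136);k=plane(w,(281.1,179.9),.172)
print(pin,M.T@(k-p)*1e3,"shift",M.T@(pin-k)*1e3)
print("flat",1e3*np.linalg.norm(plane(w,(274,121),.136)-plane(w,(286.8,121),.136)),"pin8",1e3*np.linalg.norm(plane(w,(273.6,121),.134)-plane(w,(287.6,121),.134)))
E
```

```text
[0.61105064 0.20828908 0.136     ] [ -0.23948028 -41.84206464  45.50749612] shift [-0.39281984 35.9894452  24.17438947]
flat 6.808192008960282 pin8 7.52453151769421
```

drive_tool(
  increments="-0.4 0 8 0 255;0 0 10 0 255;0 3 6 0 255;0 4 0 0 255;0 3 0 0 255;0 0 0 0 255;0 0 0 0 255",
)

```text
time: 14.38
position: [0.5657, 0.2048, 0.1203]
tool_rot: [-1.241, 1.158, -1.158]
ft_force: [0.5, 0.5, -3.3]
grip_width: 0.159
```

```bash
python3 - <<'E'
from st import *
import pickle
s,M=st()
w=get_image("wrist");pickle.dump((w,s),open("w9.pkl","wb"))
crop(w,240,120,80,100,6,"pics/w9.png")
E
```

```text
t 14.38 p [0.5657 0.2048 0.1203] xyaw -86.05 ydir [ 0. -0. -1.] F [ 0.5  0.5 -3.3] T [ 0.05 -0.11  0.01] g 0.159
```

View pics/w9.png

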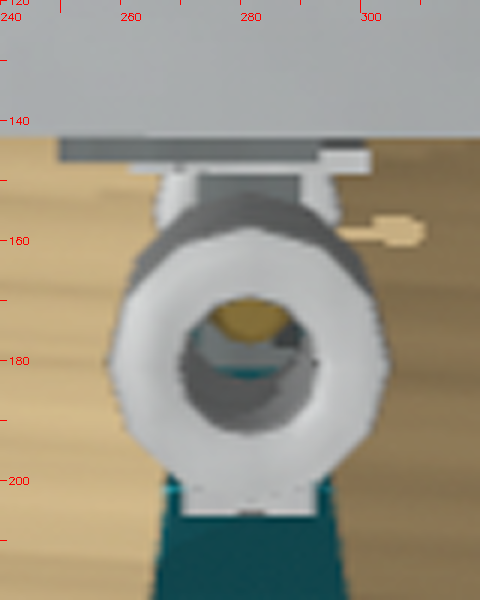

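```bash
python3 - <<'E'
from h import *
import pickle
w,s=pickle.load(open("w9.pkl","rb"))
M=R.from_rotvec(s["tool_rot"]).as_matrix();p=s["position"]
k=plane(w,(281.1,180.2),.162);print("k tool",M.T@(k-p)*1e3)
for dz in (-1,0,1,2):
  c=k+M@np.array([0,0,dz])*1e-3
  r=lambda off,z: proj(w,np.r_[(c+M@np.array([0,0,off])*1e-3)[:2],z]).round(1)[1]
  print(dz,"flat near",r(-2.7,.136),"shoulder near",r(-4,.1335),"base near",r(-4,.12),"ring lower-hole near",r(-5,.142),"ring bottom far",r(5,.142))
E
```

```text
k tool [ -0.24679771 -41.67796115  45.34179252]
-1 flat near 177.1 shoulder near 178.6 base near 173.9 ring lower-hole near 183.8 ring bottom far 164.4
0 flat near 175.2 shoulder near 176.8 base near 172.2 ring lower-hole near 181.9 ring bottom far 162.4
1 flat near 173.4 shoulder near 174.9 base near 170.5 ring lower-hole near 180.0 ring bottom far 160.4
2 flat near 171.5 shoulder near 173.1 base near 168.7 ring lower-hole near 178.0 ring bottom far 158.5
```

Through the ring hole the pin shows at (281,177), which matches a centred pin to within 0.3 mm both ways. Lowering gently.

drive_tool(
  increments="0 2 0 0 255;0 2 0 0 255;0 2 0 0 255;0 1.5 0 0 255;0 1 0 0 255;0 0 0 0 255",
)

```text
time: 15.18
position: [0.5658, 0.2047, 0.1116]
tool_rot: [-1.241, 1.158, -1.158]
ft_force: [0.3, -0.5, -3.4]
grip_width: 0.154
```

```bash
python3 - <<'E'
from st import *
s,M=st()
w=get_image("wrist");crop(w,240,120,80,100,6,"pics/w10.png")
E
```

```text
t 15.18 p [0.5658 0.2047 0.1116] xyaw -86.06 ydir [-0. -0. -1.] F [ 0.3 -0.5 -3.4] T [-0.03 -0.12 -0.  ] g 0.154
```

View pics/w10.png

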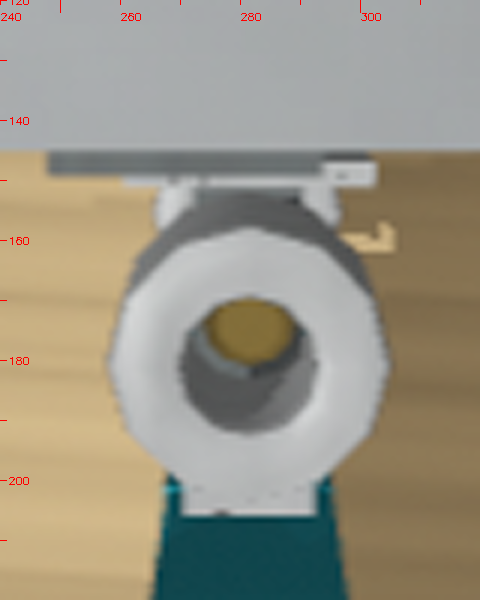

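drive_tool(
  increments="0 1 0 0 255;0 1 0 0 255;0 1 0 0 255;0 1 0 0 255;0 1 0 0 255;0 0 0 0 255",
)

```text
time: 15.98
position: [0.5657, 0.2046, 0.1066]
tool_rot: [-1.241, 1.158, -1.158]
ft_force: [-0.0, -0.2, -3.2]
grip_width: 0.156
```

drive_tool(
  increments="0 1 0 0 255;0 1 0 0 255;0 1 0 0 255;0 1 0 0 255;0 1 0 0 255;0 0 0 0 255",
)

```text
time: 16.73
position: [0.5657, 0.2046, 0.1016]
tool_rot: [-1.241, 1.159, -1.158]
ft_force: [0.0, -0.2, -3.4]
grip_width: 0.159
```

```bash
python3 - <<'E'
from st import *
s,M=st()
w=get_image("wrist");crop(w,240,120,80,100,6,"pics/w11.png")
E
```

```text
t 16.73 p [0.5657 0.2046 0.1016] xyaw -86.06 ydir [-0. -0. -1.] F [ 0.  -0.2 -3.4] T [ 0.06 -0.13  0.01] g 0.159
```

View pics/w11.png

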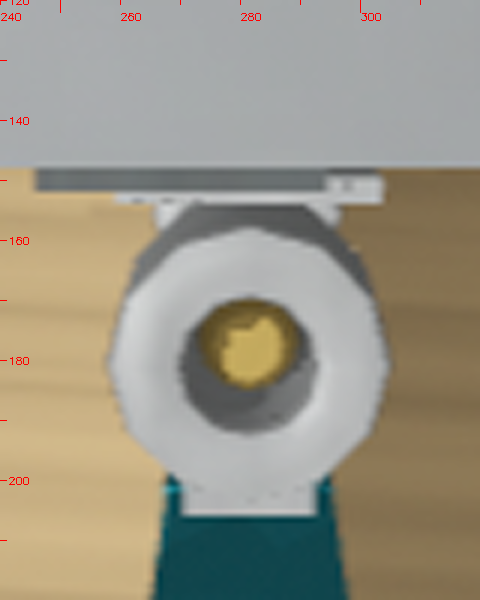

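drive_tool(
  increments="0 1 0 0 255;0 1 0 0 255;0 0.5 0 0 255;0 0.5 0 0 255;0 0 0 0 255;0 0 0 0 255",
)

```text
time: 17.52
position: [0.5658, 0.2047, 0.0987]
tool_rot: [-1.241, 1.158, -1.158]
ft_force: [-0.0, 0.2, -2.7]
grip_width: 0.153
```

drive_tool(
  increments="0 0.5 0 0 255;0 0 0 0 255;0 0 0 0 255",
)

```text
time: 17.9
position: [0.5658, 0.2047, 0.0982]
tool_rot: [-1.241, 1.158, -1.159]
ft_force: [-0.1, 0.5, -3.9]
grip_width: 0.156
```

drive_tool(
  increments="0 0.5 0 0 255;0 0 0 0 255;0 0 0 0 255",
)

```text
time: 18.27
position: [0.5658, 0.2047, 0.098]
tool_rot: [-1.241, 1.158, -1.159]
ft_force: [-1.6, 0.3, 0.0]
grip_width: 0.16
```

drive_tool(
  increments="0 0.5 0 0 255;0 0 0 0 255;0 0 0 0 255",
)

```text
time: 18.65
position: [0.5659, 0.2048, 0.0979]
tool_rot: [-1.241, 1.158, -1.159]
ft_force: [-3.0, -0.7, 5.8]
grip_width: 0.157
```

The door is seated: the vertical force went from -3.4 to +5.8 N at the expected height. Releasing it and backing up.

drive_tool(
  increments="0 -0.6 0 0 255;0 0 0 0 200;0 0 0 0 160;0 0 0 0 100;0 0 0 0 50;0 0 0 0 0;0 0 0 0 0;0 0 0 0 0;0 -10 0 0 0;0 -25 0 0 0;0 -35 0 0 0;0 -35 0 0 0;0 -20 0 0 0;0 0 0 0 0",
  squeeze=10,
)

```text
time: 20.4
position: [0.5666, 0.2052, 0.2244]
tool_rot: [-1.238, 1.157, -1.159]
ft_force: [-0.2, -0.5, 0.1]
grip_width: 0.998
```

```bash
python3 - <<'E'
from st import *
import pickle
s,M=st()
w=get_image("wrist");cv2.imwrite("pics/w12.png",w["img"][:,:,::-1])
d=get_image("side");cv2.imwrite("pics/s12.png",d["img"][:,:,::-1]);t=get_image("top");cv2.imwrite("pics/t12.png",t["img"][:,:,::-1])
pickle.dump((w,s,d,t),open("w12.pkl","wb"))
E
```

```text
t 20.4 p [0.5666 0.2052 0.2244] xyaw -86.06 ydir [ 0.003  0.001 -1.   ] F [-0.2 -0.5  0.1] T [ 0.02 -0.01 -0.01] g 0.998
```

View pics/w12.png

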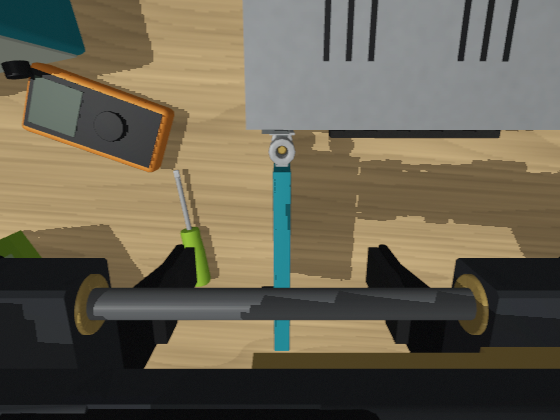

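View pics/s12.png

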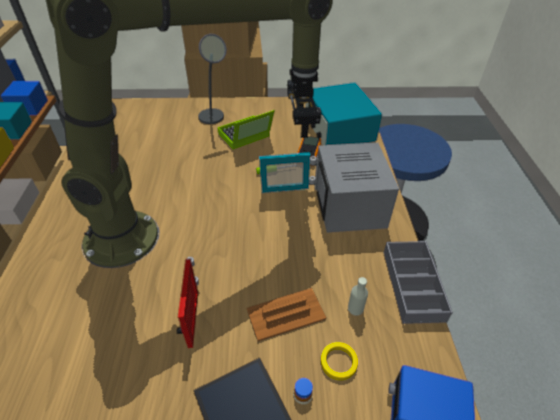

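View pics/t12.png

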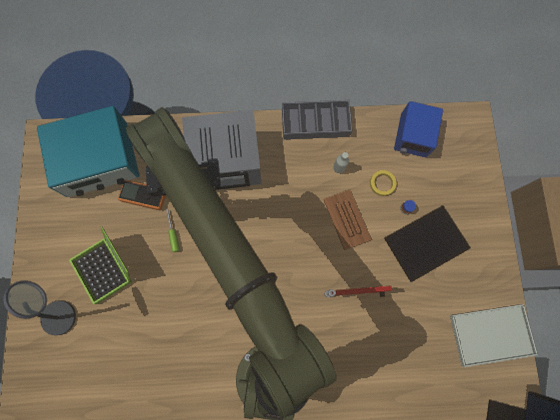

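The door is hung, rings down on the lugs, open about 90° (wrist view: ring with brass pin at (282,151), door strip at column 282). I'll close the fingers and plan the closing arc along the outer face.

```bash
cat > arc.py <<'E'
from st import *
c=np.array([.611,.2083])
def F(phi,r,gap=0):
    a=np.radians(phi);u=np.array([np.cos(a),np.sin(a)]);n=np.array([np.sin(a),-np.cos(a)])  # outer normal = phi-90
    tx=np.array([np.cos(np.radians(-86.06)),np.sin(np.radians(-86.06))]);tz=np.array([-tx[1],tx[0]])
    h=.015*abs(n@tx)+.0095*abs(n@tz)
    return c+r*u+n*(.007+h+gap)
E
python3 - <<'E'
from arc import *
s,M=st();p=s["position"].copy();print(s["joint_positions"].round(2))
def step(a,b): 
    v=M.T@np.r_[b-a,0];return v[[0,2]]*1e3
q=F(184,.13,.02);print("start",q,"from now",step(p[:2],q))
prev=q
for ph in list(range(184,275,6)):
    f=F(ph,.13);print(ph,f.round(4),step(prev,f).round(1));prev=f
E
```

```text
t 20.55 p [0.565  0.2043 0.2212] xyaw -86.06 ydir [-0.002 -0.001 -1.   ] F [ 0.3 -0.  -0.3] T [ 0.    0.03 -0.  ] g 1.003
[ 0.2   0.27 -0.72  1.51  0.18  1.43 -2.03]
start [0.47838621 0.24113926] from now [-42.7438516  -83.91215261]
184 [0.4798 0.2212] [20.  0.]
190 [0.479  0.2083] [12.8 -1.7]
196 [0.4795 0.1952] [13.1 -0.4]
202 [0.4814 0.182 ] [13.3  1. ]
208 [0.4847 0.169 ] [13.3  2.4]
214 [0.4894 0.1561] [13.1  3.8]
220 [0.4955 0.1437] [12.8  5.3]
226 [0.5031 0.1318] [12.4  6.7]
232 [0.512  0.1207] [11.7  8.1]
238 [0.5222 0.1105] [10.9  9.5]
244 [0.5336 0.1014] [ 9.9 10.8]
250 [0.5461 0.0936] [ 8.7 11.9]
256 [0.5595 0.0872] [ 7.3 13. ]
262 [0.5737 0.0823] [ 5.9 13.8]
268 [0.5885 0.079 ] [ 4.3 14.5]
274 [0.6036 0.0775] [ 2.6 15. ]
```

drive_tool(
  increments="-15 0 -28 0 255;-14 0 -28 0 255;-14 0 -28 0 255;0 0 0 0 255;0 20 0 0 255;0 30 0 0 255;0 35 0 0 255;0 30 0 0 255;0 12 0 0 255;0 0 0 0 255;0 0 0 0 255",
)

```text
time: 21.92
position: [0.48, 0.2422, 0.0969]
tool_rot: [-1.239, 1.158, -1.159]
ft_force: [0.2, -0.9, 0.6]
grip_width: 0.008
```

```bash
python3 - <<'E'
from st import *
s,M=st()
w=get_image("wrist");cv2.imwrite("pics/w13.png",w["img"][:,:,::-1]);d=get_image("side");crop(d,220,60,180,140,4,"pics/s13.png")
E
```

```text
t 21.93 p [0.48   0.2422 0.0969] xyaw -86.07 ydir [ 0.002  0.001 -1.   ] F [ 0.2 -0.9  0.6] T [ 0.02 -0.05  0.04] g 0.008
```

View pics/w13.png

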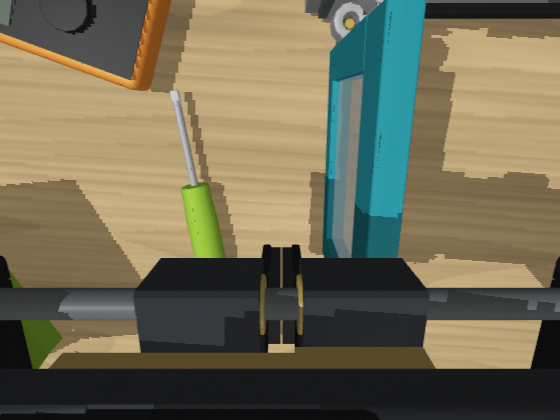

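View pics/s13.png

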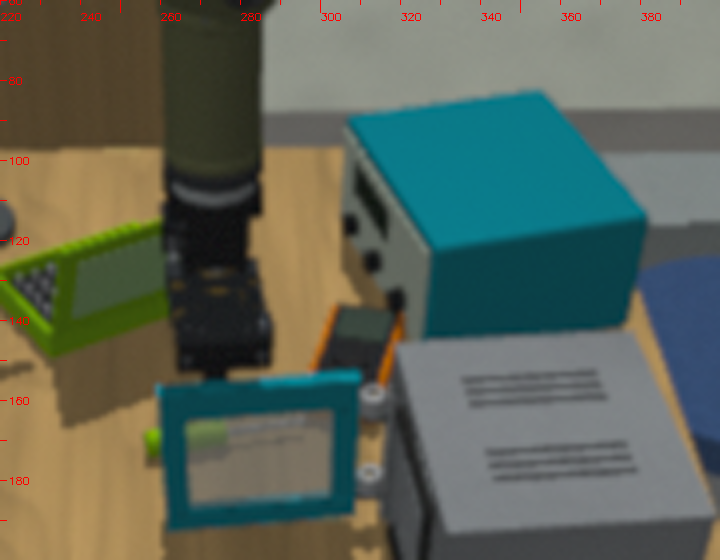

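```bash
python3 - <<'E'
from h import *
d=get_image("side")
for y in (.19,.2,.22,.24):
  for z in(.13,.16,.2,.24): print(y,z,proj(d,[.48,y,z]).round(1))
E
```

```text
0.19 0.13 [273.4 164.2]
0.19 0.16 [273.4 156.8]
0.19 0.2 [273.3 146.6]
0.19 0.24 [273.3 136. ]
0.2 0.13 [273.3 162.2]
0.2 0.16 [273.3 154.9]
0.2 0.2 [273.3 144.7]
0.2 0.24 [273.2 134.1]
0.22 0.13 [273.2 158.4]
0.22 0.16 [273.2 151.1]
0.22 0.2 [273.1 141. ]
0.22 0.24 [273.1 130.4]
0.24 0.13 [273.1 154.7]
0.24 0.16 [273.1 147.4]
0.24 0.2 [273.  137.3]
0.24 0.24 [272.9 126.8]
```

The gripper's wide part sits at about z = 0.175, close to the cabinet top at 0.170, so I'll raise it 12 mm and still overlap the door's top rail. Then I'll start the slow swing.

drive_tool(
  increments="0 -12 0 0 255;4 0 0 0 255;4 0 0 0 255;4 0 0 0 255;4 0 0 0 255;4 0 0 0 255;4.3 0 -0.6 0 255;4.3 0 -0.6 0 255;4.3 0 -0.5 0 255;4.4 0 0 0 255;4.4 0 0 0 255;4.4 0 0 0 255;4.4 0 0.3 0 255;4.4 0 0.3 0 255;4.4 0 0.4 0 255",
)

```text
time: 23.95
position: [0.4825, 0.1823, 0.1078]
tool_rot: [-1.241, 1.158, -1.158]
ft_force: [-0.6, 0.1, 0.6]
grip_width: 0.005
```

```bash
python3 - <<'E'
from st import *
s,M=st()
w=get_image("wrist");cv2.imwrite("pics/w14.png",w["img"][:,:,::-1]);d=get_image("side");crop(d,220,60,180,140,4,"pics/s14.png")
E
```

```text
t 23.95 p [0.4825 0.1823 0.1078] xyaw -86.06 ydir [-0. -0. -1.] F [-0.6  0.1  0.6] T [0.07 0.03 0.07] g 0.005
```

View pics/w14.png

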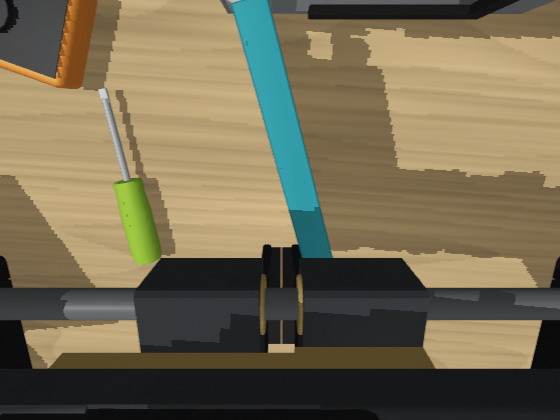

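View pics/s14.png

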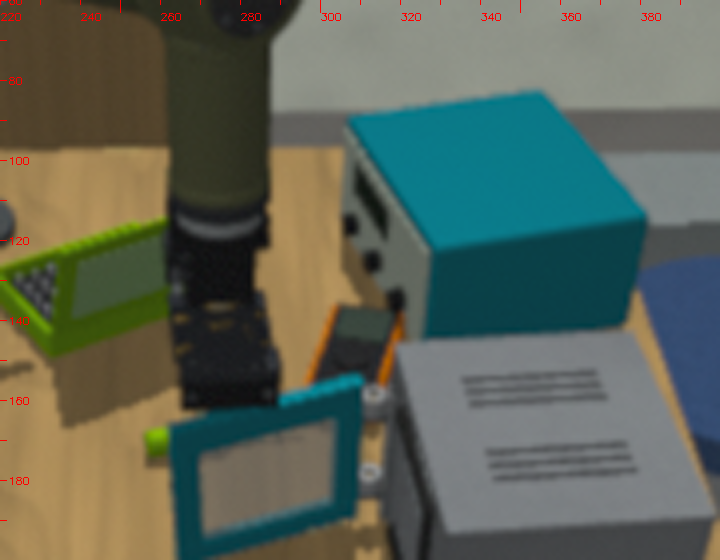

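The door swings easily, with force under 1 N. Continuing.

drive_tool(
  increments="4.4 0 0.8 0 255;4.4 0 0.8 0 255;4.4 0 0.8 0 255;4.4 0 1.3 0 255;4.4 0 1.3 0 255;4.3 0 1.3 0 255;4.3 0 1.8 0 255;4.3 0 1.8 0 255;4.2 0 1.8 0 255;4.1 0 2.2 0 255;4.1 0 2.2 0 255;4.1 0 2.3 0 255;3.9 0 2.7 0 255;3.9 0 2.7 0 255;3.9 0 2.7 0 255",
)

```text
time: 25.92
position: [0.5134, 0.1212, 0.1078]
tool_rot: [-1.241, 1.158, -1.158]
ft_force: [-0.0, 0.9, 0.8]
grip_width: 0.003
```

drive_tool(
  increments="3.6 0 3.2 0 255;3.6 0 3.2 0 255;3.6 0 3.1 0 255;3.3 0 3.6 0 255;3.3 0 3.6 0 255;3.3 0 3.6 0 255;2.9 0 4 0 255;2.9 0 4 0 255;2.9 0 4 0 255;0 0 0 0 255",
)

```text
time: 27.18
position: [0.5478, 0.094, 0.1078]
tool_rot: [-1.241, 1.159, -1.159]
ft_force: [-0.4, 0.5, 0.3]
grip_width: 0.009
```

```bash
python3 - <<'E'
from st import *
s,M=st()
w=get_image("wrist");cv2.imwrite("pics/w15.png",w["img"][:,:,::-1]);d=get_image("side");crop(d,220,60,180,140,4,"pics/s15.png")
E
```

```text
t 27.18 p [0.5478 0.094  0.1078] xyaw -86.09 ydir [ 0. -0. -1.] F [-0.4  0.5  0.3] T [0.04 0.06 0.02] g 0.009
```

View pics/w15.png

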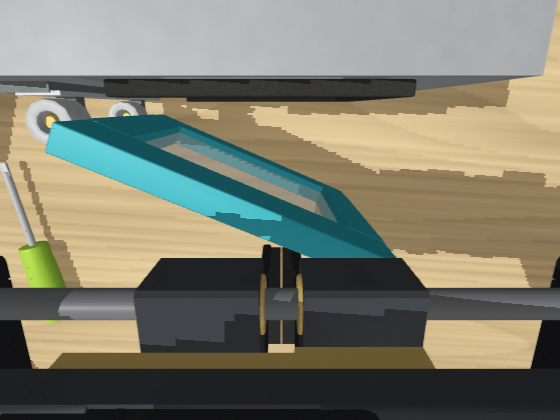

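View pics/s15.png

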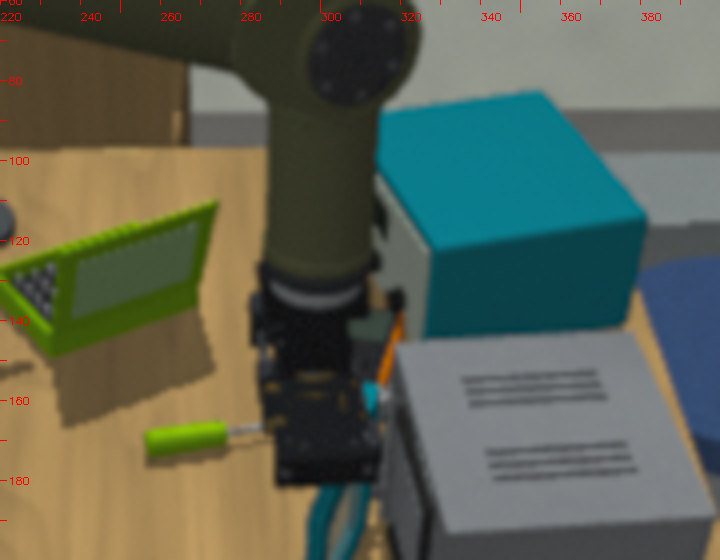

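drive_tool(
  increments="1.5 0 2.6 0 255;1.5 0 2.6 0 255;1.4 0 2.6 0 255;1.4 0 2.6 0 255;1.4 0 2.6 0 255;1.2 0 2.8 0 255;1.2 0 2.8 0 255;1.2 0 2.8 0 255;1.2 0 2.7 0 255;1.2 0 2.7 0 255;0 0 0 0 255",
)

```text
time: 28.65
position: [0.5753, 0.0829, 0.1078]
tool_rot: [-1.241, 1.159, -1.159]
ft_force: [0.5, -0.4, -0.1]
grip_width: 0.006
```

drive_tool(
  increments="0.9 0 2.4 0 255;0.8 0 2.4 0 255;0.8 0 2.4 0 255;0.6 0 2 0 255;0.5 0 2 0 255;0.5 0 2 0 255;0 0 0 0 255",
)

```text
time: 29.52
position: [0.5887, 0.0798, 0.1078]
tool_rot: [-1.241, 1.158, -1.159]
ft_force: [-0.9, -0.7, -0.3]
grip_width: 0.009
```

```bash
python3 - <<'E'
from st import *
s,M=st()
w=get_image("wrist");cv2.imwrite("pics/w16.png",w["img"][:,:,::-1]);d=get_image("side");crop(d,220,60,180,140,4,"pics/s16.png")
E
```

```text
t 29.52 p [0.5887 0.0798 0.1078] xyaw -86.07 ydir [ 0. -0. -1.] F [-0.9 -0.7 -0.3] T [-0.05 -0.    0.  ] g 0.009
```

View pics/w16.png

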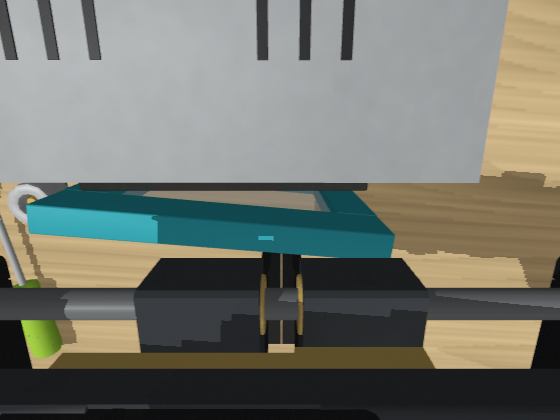

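View pics/s16.png

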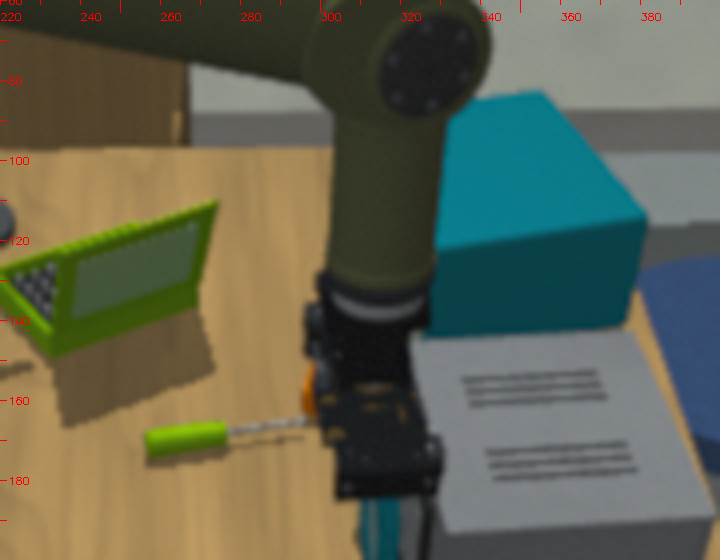

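drive_tool(
  increments="0.3 0 1.3 0 255;0.3 0 1.3 0 255;0.3 0 1.3 0 255;0.3 0 1.3 0 255;0.3 0 1.3 0 255;0.3 0 1.3 0 255;0.3 0 1.3 0 255;0.3 0 1.3 0 255;0 0 0 0 255",
)

```text
time: 30.75
position: [0.5992, 0.0781, 0.1078]
tool_rot: [-1.241, 1.159, -1.159]
ft_force: [-0.1, -0.7, -0.5]
grip_width: 0.006
```

drive_tool(
  increments="0 0 1 0 255;0 0 1 0 255;0 0 1 0 255;0 0 0 0 255;0 0 0 0 255",
)

```text
time: 31.38
position: [0.602, 0.0784, 0.1078]
tool_rot: [-1.241, 1.158, -1.158]
ft_force: [-0.0, 0.1, 0.1]
grip_width: 0.004
```

drive_tool(
  increments="0 0 0.8 0 255;0 0 0.8 0 255;0 0 0 0 255;0 0 0 0 255",
)

```text
time: 31.88
position: [0.6037, 0.0785, 0.1078]
tool_rot: [-1.241, 1.158, -1.159]
ft_force: [-0.1, 0.5, 0.0]
grip_width: 0.006
```

```bash
python3 - <<'E'
from st import *
s,M=st()
w=get_image("wrist");cv2.imwrite("pics/w17.png",w["img"][:,:,::-1])
E
```

```text
t 31.88 p [0.6037 0.0785 0.1078] xyaw -86.06 ydir [ 0. -0. -1.] F [-0.1  0.5  0. ] T [0.01 0.04 0.03] g 0.006
```

View pics/w17.png

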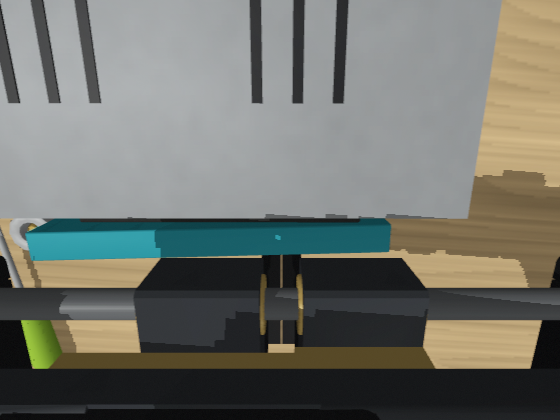

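drive_tool(
  increments="0 0 0.7 0 255;0 0 0.7 0 255;0 0 0 0 255;0 0 0 0 255",
)

```text
time: 32.42
position: [0.6043, 0.0785, 0.1077]
tool_rot: [-1.242, 1.159, -1.158]
ft_force: [-4.2, -1.3, 2.0]
grip_width: 0.007
```

drive_tool(
  increments="0 0 0.7 0 255;0 0 0.7 0 255;0 0 0 0 255;0 0 0 0 255",
)

```text
time: 32.92
position: [0.6043, 0.0785, 0.1077]
tool_rot: [-1.245, 1.161, -1.157]
ft_force: [-7.7, -1.9, 5.5]
grip_width: 0.005
```

drive_tool(
  increments="0 0 0.7 0 255;0 0 0.7 0 255;0 0 0 0 255;0 0 0 0 255",
)

```text
time: 33.42
position: [0.6043, 0.0784, 0.1076]
tool_rot: [-1.248, 1.163, -1.156]
ft_force: [-11.5, -2.1, 8.1]
grip_width: 0.008
```

It's against the stops: the force rose steadily with no further motion. Backing away slowly.

drive_tool(
  increments="0 0 -1 0 255;0 0 -1 0 255;0 0 -1 0 255;0 0 -1.5 0 255;0 0 -2 0 255;0 0 -5 0 255;0 0 -15 0 255;0 0 -30 0 255;0 -10 -30 0 255;0 -20 -30 0 255;0 -40 -30 0 255;0 -40 -20 0 255;0 -30 0 0 255;0 0 0 0 255;0 0 0 0 255",
)

```text
time: 35.3
position: [0.441, 0.0673, 0.247]
tool_rot: [-1.242, 1.159, -1.158]
ft_force: [-0.9, 0.1, -1.1]
grip_width: 0.007
```

```bash
python3 - <<'E'
from st import *
import pickle
s,M=st()
w=get_image("wrist");cv2.imwrite("pics/w18.png",w["img"][:,:,::-1]);d=get_image("side");cv2.imwrite("pics/s18.png",d["img"][:,:,::-1]);t=get_image("top");cv2.imwrite("pics/t18.png",t["img"][:,:,::-1])
pickle.dump((w,d,t),open("w18.pkl","wb"))
E
```

```text
t 35.3 p [0.441  0.0673 0.247 ] xyaw -86.06 ydir [-0.001 -0.001 -1.   ] F [-0.9  0.1 -1.1] T [-0.03  0.02 -0.04] g 0.007
```

View pics/w18.png

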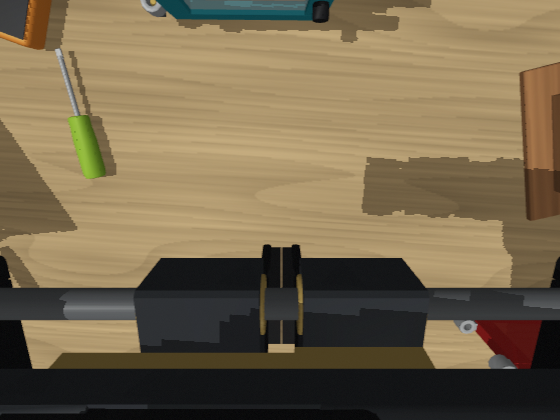

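View pics/s18.png

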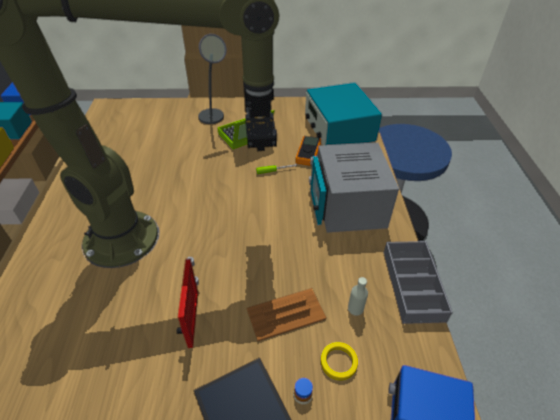

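View pics/t18.png

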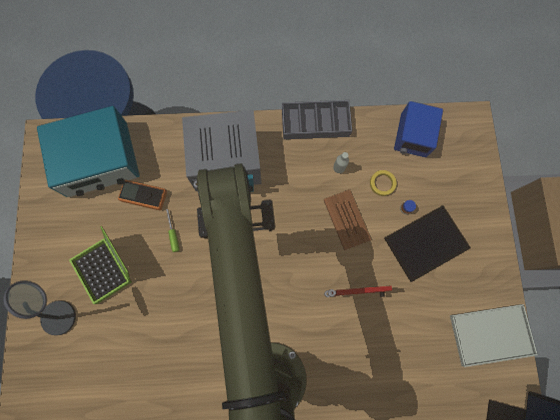

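```bash
python3 - <<'E'
from h import *
d=get_image("side");crop(d,295,135,60,100,6,"pics/s19.png")
c=np.array([.611,.2083])
for ang in (273.75,275,271,268):
  a=np.radians(ang);u=np.array([np.cos(a),np.sin(a)]);n=np.array([np.sin(a),-np.cos(a)])
  print(ang,[proj(d,np.r_[c+.177*u+.007*n,z]).round(1).tolist() for z in(.155,.005)],[proj(d,np.r_[c+.012*u+.007*n,z]).round(1).tolist() for z in(.16,.01)])
E
```

```text
273.75 [[320.5, 190.7], [316.9, 225.3]] [[312.1, 155.2], [309.4, 189.7]]
275 [[321.8, 190.7], [318.1, 225.3]] [[312.1, 155.2], [309.4, 189.7]]
271 [[317.6, 190.8], [314.2, 225.4]] [[311.9, 155.1], [309.2, 189.6]]
268 [[314.5, 190.7], [311.3, 225.3]] [[311.7, 155.1], [309.0, 189.6]]
```

View pics/s19.png

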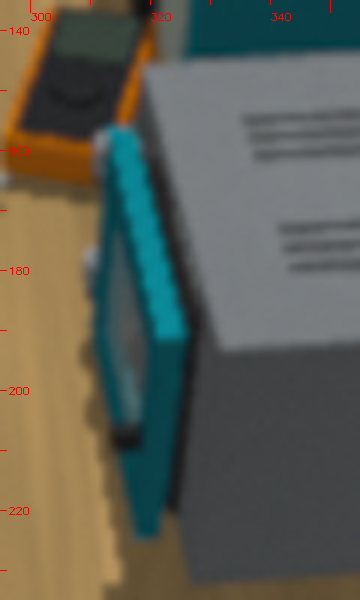

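drive_tool(
  increments="0 -25 10 0 255;0 -25 25 0 255;0 -20 35 0 255;0 0 35 0 255;0 0 20 0 255;0 0 0 0 255;0 0 0 0 255",
)

```text
time: 36.38
position: [0.5657, 0.0762, 0.3173]
tool_rot: [-1.242, 1.159, -1.157]
ft_force: [-0.5, 0.7, 1.6]
grip_width: 0.007
```

```bash
python3 - <<'E'
from st import *
s,M=st()
w=get_image("wrist");crop(w,140,90,260,180,3,"pics/w20.png")
import pickle;pickle.dump(w,open("w20.pkl","wb"))
E
```

```text
t 36.38 p [0.5657 0.0762 0.3173] xyaw -86.03 ydir [-0.002  0.    -1.   ] F [-0.5  0.7  1.6] T [ 0.02  0.03 -0.03] g 0.007
```

View pics/w20.png

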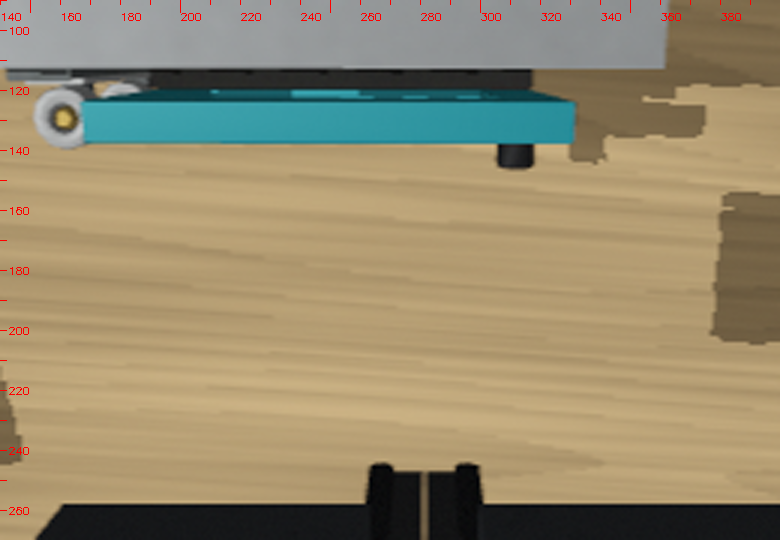

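```bash
python3 - <<'E'
from fit import *
w=pickle.load(open("w20.pkl","rb"))
f=lambda x,y:(x/3+140-.33,y/3+90-.33)
for n,(x,y),z in [("in hinge",(85,101),.16),("in free",(573,101),.155),("out hinge",(85,143),.16),("out free",(573,143.5),.155),("cab L",(10,68),.17),("cab R",(664,68),.17),("pin",(64,118),.136),("knob end",(515,168),.08)]:
  P_=plane(w,f(x,y),z);print(n,P_.round(4),cabf(P_).round(1))
E
```

```text
cab [0.73459082 0.12477759 0.06551483] [[-0.1, -1.1], [-0.1, -2.2], [0.1, -0.8], [-0.1, -0.5], [-1.1, -0.6], [-0.5, 0.1], [-0.1, 0.3], [-0.6, -0.1], [-0.7, 0.5], [-0.3, 0.1], [0.2, -0.3]]
door [ 0.51137247 -0.28218318 -1.25805888] [[-1.4, -0.1], [-0.3, -0.0], [-0.9, -0.2], [0.2, -0.2], [-0.6, -0.0], [-0.4, -0.1], [0.4, -1.0], [0.4, -1.8], [0.4, 0.0], [0.1, -0.2], [-1.4, -1.5], [0.3, -1.1]]
grip [np.float64(0.558471468131811), np.float64(-0.2669537935702514), 0.16]
nominal pin [np.float64(0.6116550970024852), np.float64(0.21141510777870803), 0.035]
in hinge [0.619  0.1923 0.16  ] [-111.    74.9  160. ]
in free [0.63   0.0312 0.155 ] [-110.5  -86.6  155. ]
out hinge [0.6053 0.1926 0.16  ] [-124.6   76.1  160. ]
out free [0.6161 0.0296 0.155 ] [-124.4  -87.2  155. ]
cab L [0.6282 0.2127 0.17  ] [-100.4   94.7  170. ]
cab R [0.6427 0.0056 0.17  ] [ -99.5 -112.9  170. ]
pin [0.611  0.2073 0.136 ] [-118.    90.4  136. ]
knob end [0.599  0.0414 0.08  ] [-140.8  -74.3   80. ]
```

The door is parallel to the cabinet front, but from above I see a gap of about 3 mm to the stop bar, so it may have eased back off the rubber. I'll check whether it is still moving.

drive_tool(
  increments="0 0 0 0 255;0 0 0 0 255;0 0 0 0 255;0 0 0 0 255",
)

```text
time: 36.92
position: [0.5664, 0.0759, 0.3179]
tool_rot: [-1.241, 1.158, -1.159]
ft_force: [0.0, -0.7, -0.9]
grip_width: 0.005
```

```bash
python3 - <<'E'
from st import *
s,M=st()
w=get_image("wrist");crop(w,140,95,100,60,8,"pics/w21a.png");crop(w,250,95,100,60,8,"pics/w21b.png")
E
```

```text
t 36.92 p [0.5664 0.0759 0.3179] xyaw -86.07 ydir [ 0. -0. -1.] F [ 0.  -0.7 -0.9] T [-0.02  0.04 -0.01] g 0.005
```

View pics/w21a.png

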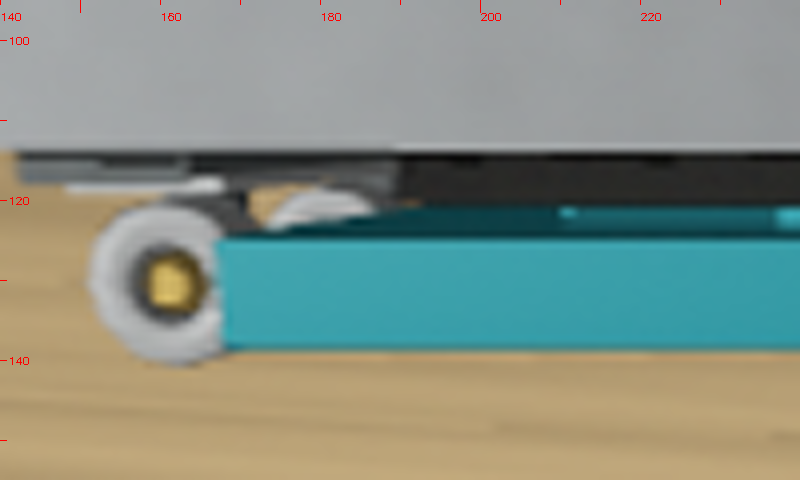

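View pics/w21b.png

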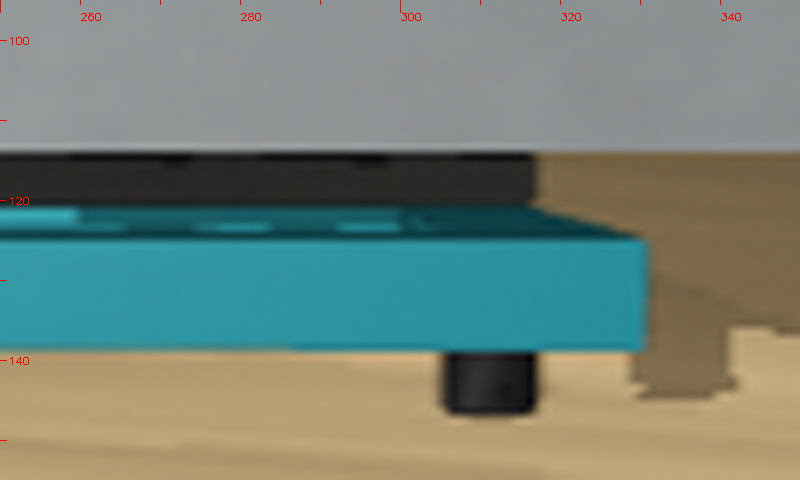

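The door is still and parallel, but it stands about 3 mm off the rubber because my first push (12 N) let it spring back. I'll repeat it more softly and withdraw very slowly.

drive_tool(
  increments="0 30 0 0 255;0 50 0 0 255;0 50 0 0 255;0 50 0 0 255;0 30 0 0 255;0 0 0 0 255;0 0 10 0 255;0 0 10 0 255;0 0 6 0 255;0 0 3 0 255;0 0 1.5 0 255;0 0 1 0 255;0 0 0 0 255",
)

```text
time: 38.6
position: [0.5977, 0.078, 0.1078]
tool_rot: [-1.241, 1.158, -1.159]
ft_force: [0.0, 0.0, -0.1]
grip_width: 0.002
```

drive_tool(
  increments="0 0 0.5 0 255;0 0 0.5 0 255;0 0 0.5 0 255;0 0 0.5 0 255;0 0 0.5 0 255;0 0 0.5 0 255;0 0 0.5 0 255;0 0 0.5 0 255;0 0 0.5 0 255;0 0 0.5 0 255;0 0 0 0 255;0 0 0 0 255",
)

```text
time: 40.1
position: [0.6028, 0.0784, 0.1078]
tool_rot: [-1.241, 1.158, -1.159]
ft_force: [-0.1, -0.3, 0.9]
grip_width: 0.008
```

```bash
python3 - <<'E'
from st import *
s,M=st()
w=get_image("wrist");crop(w,140,190,270,75,3,"pics/w22.png")
E
```

```text
t 40.1 p [0.6028 0.0784 0.1078] xyaw -86.06 ydir [-0. -0. -1.] F [-0.1 -0.3  0.9] T [-0.02  0.03 -0.01] g 0.008
```

View pics/w22.png

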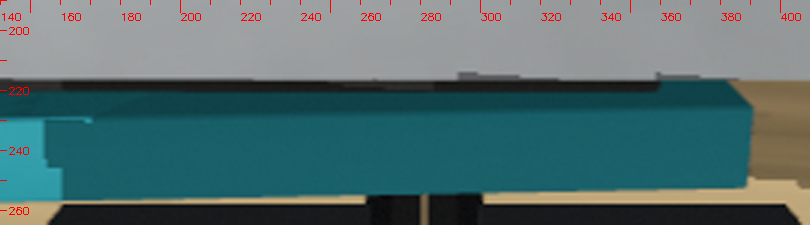

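drive_tool(
  increments="0 0 0.3 0 255;0 0 0.3 0 255;0 0 0.3 0 255;0 0 0.3 0 255;0 0 0 0 255",
)

```text
time: 40.78
position: [0.6041, 0.0785, 0.1078]
tool_rot: [-1.241, 1.158, -1.158]
ft_force: [-0.4, 0.6, 0.2]
grip_width: 0.01
```

drive_tool(
  increments="0 0 0.3 0 255;0 0 0 0 255",
)

```text
time: 41.02
position: [0.6042, 0.0785, 0.1078]
tool_rot: [-1.241, 1.159, -1.158]
ft_force: [-0.8, -1.2, 0.1]
grip_width: 0.008
```

```bash
python3 - <<'E'
from st import *
s,M=st()
w=get_image("wrist");crop(w,140,190,270,75,3,"pics/w23.png")
E
```

```text
t 41.02 p [0.6042 0.0785 0.1078] xyaw -86.06 ydir [-0. -0. -1.] F [-0.8 -1.2  0.1] T [ 0.03  0.16 -0.04] g 0.008
```

View pics/w23.png

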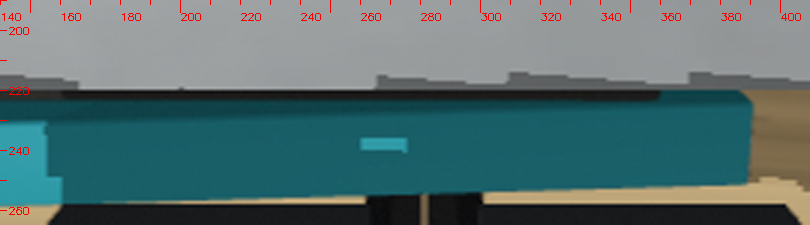

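The inner face now meets the bar's end at (355,223), with about 1 N of contact. Withdrawing very slowly.

drive_tool(
  increments="0 0 -0.1 0 255;0 0 -0.1 0 255;0 0 -0.1 0 255;0 0 -0.1 0 255;0 0 -0.2 0 255;0 0 -0.2 0 255;0 0 -0.3 0 255;0 0 -0.4 0 255;0 0 -0.5 0 255;0 0 -1 0 255;0 0 -2 0 255;0 0 -4 0 255;0 0 -10 0 255;0 0 -15 0 255;0 0 0 0 255",
)

```text
time: 42.95
position: [0.5691, 0.076, 0.108]
tool_rot: [-1.242, 1.158, -1.159]
ft_force: [-0.3, 1.1, -0.2]
grip_width: 0.004
```

```bash
python3 - <<'E'
from st import *
s,M=st()
w=get_image("wrist");crop(w,140,130,270,130,3,"pics/w24.png")
E
```

```text
t 42.95 p [0.5691 0.076  0.108 ] xyaw -86.05 ydir [-0.    -0.001 -1.   ] F [-0.3  1.1 -0.2] T [-0.06  0.03 -0.01] g 0.004
```

View pics/w24.png

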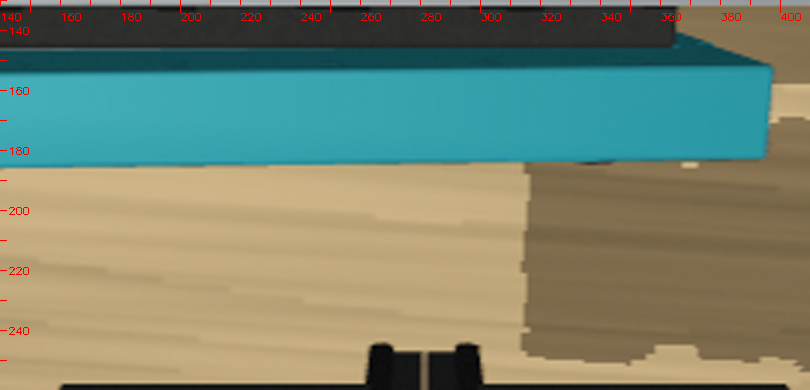

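The door now stays turned in toward the stops, about 1° past where it was. I'll retreat, then do a last check from above.

drive_tool(
  increments="0 -20 -10 0 255;0 -40 -5 0 255;0 -50 0 0 255;0 -50 10 0 255;0 -40 5 0 255;0 0 0 0 255;0 0 0 0 255;0 0 0 0 255;0 0 0 0 255",
)

```text
time: 44.12
position: [0.5699, 0.076, 0.3068]
tool_rot: [-1.242, 1.16, -1.158]
ft_force: [0.6, 0.4, 0.7]
grip_width: 0.008
```

```bash
python3 - <<'E'
from fit import *
from st import *
s,M=st()
w=get_image("wrist");crop(w,140,90,260,180,3,"pics/w25.png");crop(w,250,95,100,60,8,"pics/w25b.png");d2=get_image("side");cv2.imwrite("pics/s25.png",d2["img"][:,:,::-1])
E
```

```text
cab [0.73459082 0.12477759 0.06551483] [[-0.1, -1.1], [-0.1, -2.2], [0.1, -0.8], [-0.1, -0.5], [-1.1, -0.6], [-0.5, 0.1], [-0.1, 0.3], [-0.6, -0.1], [-0.7, 0.5], [-0.3, 0.1], [0.2, -0.3]]
door [ 0.51137247 -0.28218318 -1.25805888] [[-1.4, -0.1], [-0.3, -0.0], [-0.9, -0.2], [0.2, -0.2], [-0.6, -0.0], [-0.4, -0.1], [0.4, -1.0], [0.4, -1.8], [0.4, 0.0], [0.1, -0.2], [-1.4, -1.5], [0.3, -1.1]]
grip [np.float64(0.558471468131811), np.float64(-0.2669537935702514), 0.16]
nominal pin [np.float64(0.6116550970024852), np.float64(0.21141510777870803), 0.035]
t 44.12 p [0.5699 0.076  0.3068] xyaw -86.06 ydir [-0.002 -0.    -1.   ] F [0.6 0.4 0.7] T [ 0.03 -0.   -0.02] g 0.008
```

View pics/w25.png

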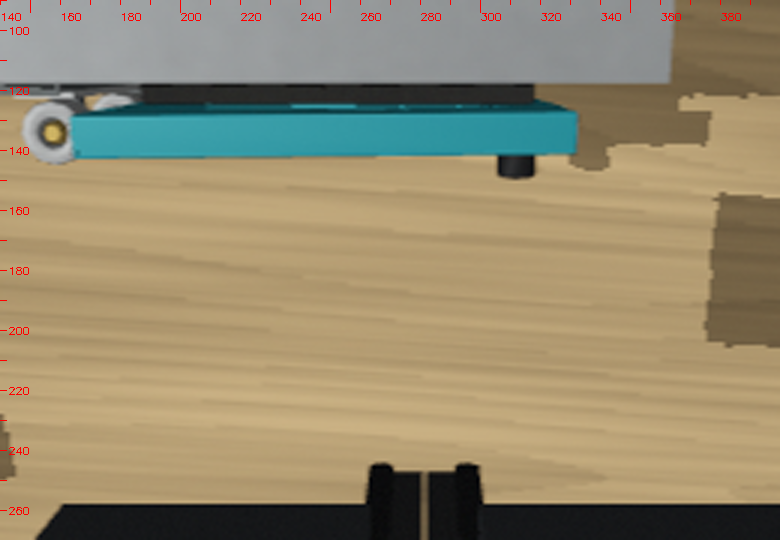

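View pics/w25b.png

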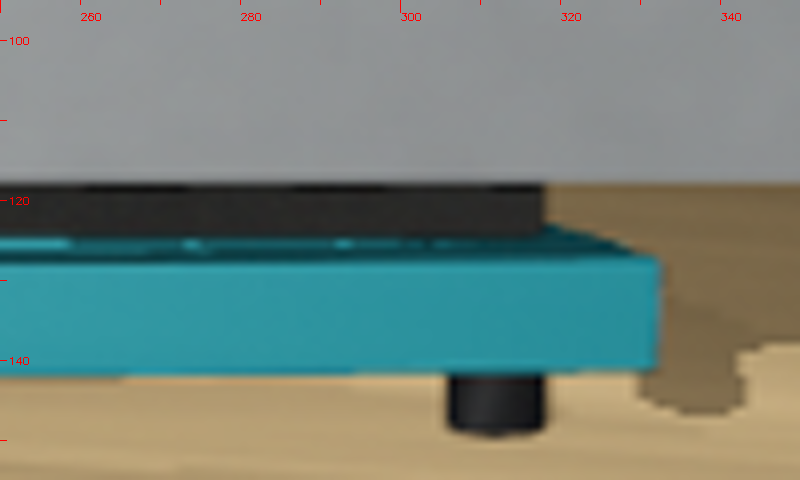

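View pics/s25.png

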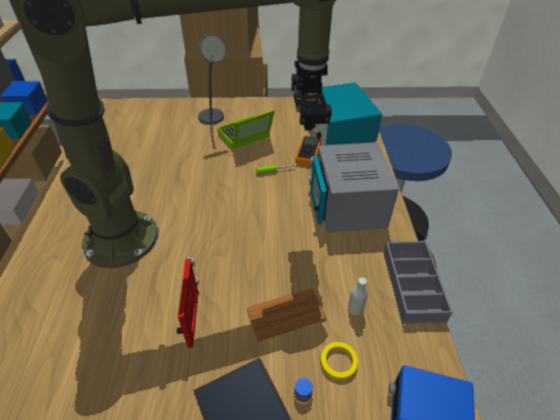

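```bash
python3 - <<'E'
from st import *
from bench import workorder
w=get_image("wrist");crop(w,250,95,100,60,8,"pics/w26b.png")
st();print(workorder.close_job())
E
```

```text
t 44.27 p [0.5702 0.0762 0.3074] xyaw -86.06 ydir [-0.001 -0.    -1.   ] F [-0.6  0.3  0.9] T [0.02 0.02 0.01] g 0.006
the job is handed in; nothing more can be done
None
```

View pics/w26b.png

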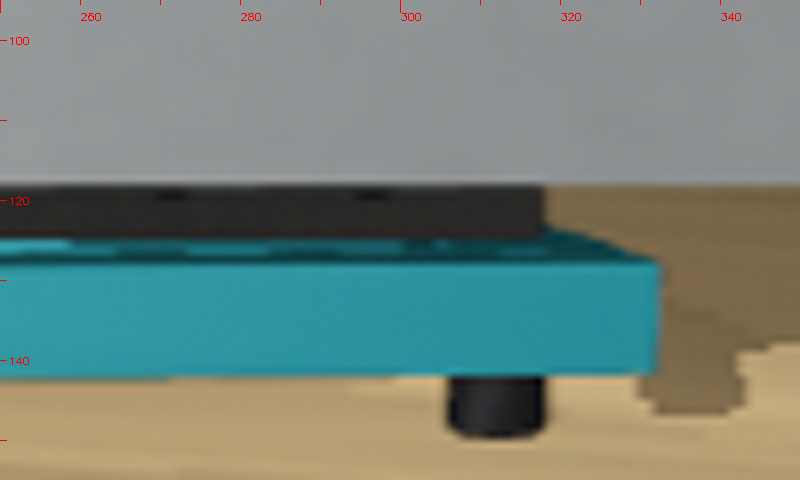

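The teal door is hung on both pins and swung shut, and the job is handed in at about 44 s. One check disagreed: in the last picture the top of the free side still shows about 2 mm of gap to the stop bar.

- **Picking up:** The first grip closed on nothing. The finger ends sit about 33 mm short of the reported TCP, so I went lower. The second grip read 14 mm, as it should, and the door did not slip.
- **Hanging:** I lined the knuckles up with the pins using the wrist camera, then lowered them with no side force. The door settled on the lugs at the expected height with about 9 N of support. It stood about 90° open, and I let go.
- **Closing:** I pushed the outer face round slowly. The first push against the stops reached about 14 N, and the door eased back about 3 mm. I pushed again with about 1 N and withdrew very slowly. The door then stayed about 0.5° turned in toward the stops, and looked still over the last pictures.
- **At hand-in:** The arm was clear of everything. The other things on the bench, including the red look-alike, looked unmoved in the side view.

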